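# Book in the specimen cassettes

## Task

Two or three coloured specimen cassettes lie in the three blue boxes, one to a box. Opening one box at a time and shutting it again before the next, take each cassette out and stand it upright on the white tray; then read the cassettes' barcode labels on the tray with the hand scanner in the order red, yellow, green (leaving out a colour that is not there), holding the scanner steady on each for two seconds about 80 mm from the label, its window facing the middle of the label squarely. Finish with the scanner standing on its charging pad, the cassettes on the tray and all three boxes shut, and leave the mug, tissue box, hole punch and note block where they are.

Things in the scene. Friction and masses are not known exactly. Their poses are not given: they have to be found in the camera images.
- box_a: blue specimen box fixed to the bench, 134 mm (x) by 150 mm (y), rim 65 mm high, walls and floor 5 mm; origin under its centre; x points away from the robot to the hinge side. All three look alike; each holds one cassette or nothing. A grey foam rail 25 mm wide and 18 mm high runs along each of the two inner walls that face y, leaving a 90 mm wide lane between for the cassette. The lid covers the box when shut.
- lid_a (a joint): hinge of the grey lid of box_a, rad: 0 shut, grows as the lid swings up and away from the robot, stops at 1.9; the hinge is stiff and the lid stays wherever it is left (about 2 N at the knob moves it). The hinge line runs along the box's y, 67 mm from the box's origin towards +x and 65.5 mm above the bench, at the lid's underside.
- lid_a_handle (a point): middle of the black round knob (28 mm diameter, 16 mm thick, its neck 12 mm) on top of the lid of box_a, near its edge on the robot's side; 43 mm above the lid's underside, 104 mm from the hinge line measured along the lid; the lid is 8 mm thick. It moves with the lid. The knob may be pinched from both sides along the box's y and will turn between the fingers as the lid swings.
- box_b: blue specimen box fixed to the bench, 134 mm (x) by 150 mm (y), rim 65 mm high, walls and floor 5 mm; origin under its centre; x points away from the robot to the hinge side. All three look alike; each holds one cassette or nothing. A grey foam rail 25 mm wide and 18 mm high runs along each of the two inner walls that face y, leaving a 90 mm wide lane between for the cassette. The lid covers the box when shut.
- lid_b (a joint): hinge of the grey lid of box_b, rad: 0 shut, grows as the lid swings up and away from the robot, stops at 1.9; the hinge is stiff and the lid stays wherever it is left (about 2 N at the knob moves it). The hinge line runs along the box's y, 67 mm from the box's origin towards +x and 65.5 mm above the bench, at the lid's underside.
- lid_b_handle (a point): middle of the black round knob (28 mm diameter, 16 mm thick, its neck 12 mm) on top of the lid of box_b, near its edge on the robot's side; 43 mm above the lid's underside, 104 mm from the hinge line measured along the lid; the lid is 8 mm thick. It moves with the lid. The knob may be pinched from both sides along the box's y and will turn between the fingers as the lid swings.
- box_c: blue specimen box fixed to the bench, 134 mm (x) by 150 mm (y), rim 65 mm high, walls and floor 5 mm; origin under its centre; x points away from the robot to the hinge side. All three look alike; each holds one cassette or nothing. A grey foam rail 25 mm wide and 18 mm high runs along each of the two inner walls that face y, leaving a 90 mm wide lane between for the cassette. The lid covers the box when shut.
- lid_c (a joint): hinge of the grey lid of box_c, rad: 0 shut, grows as the lid swings up and away from the robot, stops at 1.9; the hinge is stiff and the lid stays wherever it is left (about 2 N at the knob moves it). The hinge line runs along the box's y, 67 mm from the box's origin towards +x and 65.5 mm above the bench, at the lid's underside.
- lid_c_handle (a point): middle of the black round knob (28 mm diameter, 16 mm thick, its neck 12 mm) on top of the lid of box_c, near its edge on the robot's side; 43 mm above the lid's underside, 104 mm from the hinge line measured along the lid; the lid is 8 mm thick. It moves with the lid. The knob may be pinched from both sides along the box's y and will turn between the fingers as the lid swings.
- cassette_red: red plastic specimen cassette, 150 g, 72 mm long (x), 40 mm wide (y), 50 mm high; origin under its centre, z up. The half at negative x is a full-height block (36 mm long) to grip across the 40 mm width; the half at positive x slopes down at 45 degrees and carries the barcode. It starts upright on the floor of a closed box, or is absent (no reading from the start). Any colour may be in any of the boxes.
- red_label (a point): middle of the white barcode label (38 by 34 mm) on the sloping face of the red cassette, 18 mm ahead of the origin in x and 32 mm above its underside; the point's z points out of the label: ahead (+x of the cassette) and up at 45 degrees.
- cassette_yellow: yellow plastic specimen cassette, 150 g, 72 mm long (x), 40 mm wide (y), 50 mm high; origin under its centre, z up. The half at negative x is a full-height block (36 mm long) to grip across the 40 mm width; the half at positive x slopes down at 45 degrees and carries the barcode. It starts upright on the floor of a closed box, or is absent (no reading from the start). Any colour may be in any of the boxes.
- yellow_label (a point): middle of the white barcode label (38 by 34 mm) on the sloping face of the yellow cassette, 18 mm ahead of the origin in x and 32 mm above its underside; the point's z points out of the label: ahead (+x of the cassette) and up at 45 degrees.
- cassette_green: green plastic specimen cassette, 150 g, 72 mm long (x), 40 mm wide (y), 50 mm high; origin under its centre, z up. The half at negative x is a full-height block (36 mm long) to grip across the 40 mm width; the half at positive x slopes down at 45 degrees and carries the barcode. It starts upright on the floor of a closed box, or is absent (no reading from the start). Any colour may be in any of the boxes.
- green_label (a point): middle of the white barcode label (38 by 34 mm) on the sloping face of the green cassette, 18 mm ahead of the origin in x and 32 mm above its underside; the point's z points out of the label: ahead (+x of the cassette) and up at 45 degrees.
- tray: fixed white tray, 120 mm (x) by 310 mm (y), floor 4 mm thick, rim 12 mm high, wall 4 mm; origin under its centre. Room for three cassettes side by side, 95 mm apart along y.
- pad: fixed grey charging pad, 110 mm square, 8 mm thick; origin under its centre.
- scanner: hand scanner, 250 g, 135 mm high, standing upright on the pad; origin under its centre, z up. White head at the bottom: flat foot 50 mm (x from -30 to 20 mm) by 60 mm, the head reaching to x = 45 mm; above it an orange upright handle 34 mm (x) by 30 mm (y), centred at x = -5 mm, from 45 to 135 mm high. The reading window is on the bevelled lower front edge and looks along +x and down at 45 degrees while the scanner is upright. It reads all the time; nothing has to be pressed.
- scanner_window (a point): middle of the scanner's amber reading window, 33.5 mm ahead (x) of the scanner's origin and 11.5 mm above its foot; the point's z is the line of sight, out of the window.
- mug: green mug, bystander, 80 mm across, 95 mm high; origin under its centre.
- tissue_box: green and white tissue box, bystander, 220 by 120 by 85 mm; origin under its centre.
- hole_punch: black and steel desk hole punch, bystander, 110 by 170 by 107 mm; origin under its centre.
- note_block: block of yellow and orange notes, bystander, 76 by 76 by 38 mm; origin under its centre.

How it is judged:
By the outcome, as a careful person would: the job done as asked, in the order asked, and still so for the second after the job is handed in, with the robot touching nothing.
Of cassette_red, cassette_yellow, cassette_green only 2 to 3 are there at a start; the rules pass over those that are not, and their reading is None.
At some moment in a run one of cassette_red, cassette_yellow, cassette_green may be knocked a few centimetres aside while the robot is not near it.
It also fails if it takes over 210 s, if anything falls off the work surface, if the arm or the gripper's body presses on something with over 40 N, if the wrist force passes 120 N, or if a joint passes its speed limit or range.

## Robot

A 6-joint arm with a two-finger parallel gripper is mounted at the origin on the work surface. World frame = base frame: x ahead of the robot, y to its left, z up, the work surface at z = 0. Lengths are in m, angles in rad, forces in N, time in s.
With the tool pointing down it reaches from about 0.275 to 0.85 m from the base axis. Payload 5.2 kg.
Tool frame: the origin (TCP) lies between the finger pads; the fingertips stand 22 mm ahead of it and the grasp point (between the pads) lies 3 mm ahead of it; z points along the fingers, x is the direction in which the jaws open and shut, and the axes are right-handed (so a half turn about z gives the same grasp; the last joint's range is limited). The gripper opens to 85 mm and grips with 20 to 120 N. Pads are 22 mm wide; open, the fingers measure 114 mm over their backs; the gripper's body (76 mm by 85 mm) begins 54 mm behind the grasp point. The pads swing forward as they close: fully open they stand 13 mm farther back than shut.
Start: joints at [0.924, 0.259, 1.535, -0, 1.348, -0.203], TCP at [0.236, 0.497, 0.253] pointing down, gripper open.
Joint ranges: [-3.14, 3.14], [-0.91, 2.08], [0.19, 2.58], [-1.22, 4.36], [0.22, 2.71], [-3.12, 3.12]. Speed limits (rad/s): [2.57, 2.57, 3.14, 3.14, 3.14, 3.14].

## Interface

Orientations are given as a unit quaternion [x, y, z, w].
In Python, from plant import status, capture, camera_params, workorder, boxes_of gives the robot as it stands.
- The arm moves only by the shell command python3 -m handwheel 'ROWS' [OPENING] [FORCE]. ROWS is JSON, one flat list of numbers, 4 for each row, row after row: the shift along the tool's x, y, z in m, then the turn about the tool's z in rad. A call has 1 to 20 rows; each row is the pose to reach, as a shift and turn from the pose commanded when the call began, along the tool's axes at that moment; what a row does not reach only later rows make up. A row lasts 1/10 s, in which the tool goes at most 50 mm and 8.59 degrees, less where a joint would pass 70% of its speed; a pose out of reach is approached as far as the arm can. A call with a gripper value outside its range is refused whole. OPENING is the closure, from 0 (fully open) to 1 (shut), set as the call begins (- or left out, the last holds). The fingers move at their own pace and stop on an object; FORCE is the grip in N (left out, the last holds). Time passes only in rows, so rows that repeat a pose let the fingers close. It gives the time, the measured TCP pose, the force and the opening at its end, in the units of the state.
- status.sense(): the state, without advancing time (a new reading comes with each control period).
- capture(name): name is "scene" or "top"; returns the picture (400x640x3 uint8, red, green, blue); there is no depth.
- camera_params(name): a dict with "fx", "fy", "cx", "cy" (pixels), "rvec" (rotation vector, rad) and "tvec" (3), from world to camera coordinates, as OpenCV has them. Camera axes: x right, y down, z forward; pixel columns grow to the right and rows downward; lengths in m; the calibration is good to about 2 mm. A picture is of the moment at which its call begins. camera_params takes no time and is no camera call.
- workorder.job_done(): hands the job in, once; it reports no verdict.
Trained networks look in the newest picture that a camera, given by its name, has taken for a name from the list of things; names that differ only in an ending like _2 or _b are one class to them, and where a whole thing is asked for, a point or a joint stands for the part that bears it (a point fixed in the world has none). Each returns a list of dicts, best first, with "score" (0 to 1); they miss things now and then, are a little off and sometimes report something else, mostly with a low value. They report only what shows in the picture. A call takes as long as a camera call.
- boxes_of(camera, target): "point" ([x, y, z] in m, in world coordinates, good to about 4 mm: the middle of the surface that is visible of it).
The state is a dict: "t": time; "q": joint angles; "qvel": joint speeds; "joint_torque": joint torques, N m; "position": TCP position; "orientation": TCP orientation; "wrist_force": force on the tool from outside, world axes, zero at the start; "torque": the same for the moment, N m; "grip_width": finger opening in m.
Only numpy, scipy, OpenCV 4.12 (cv2) and the standard library are available. Lean on these libraries where they do the work, as an engineer would, in place of code of your own. Each camera call takes 0.05 s, during which the arm holds its last target.

## Working session

There is one attempt and no reset: what is moved stays moved. The work goes in short steps, Python scripts to look and compute and a shell command to move; the robot and the scene stay as the last step left them, time stands still between calls to the robot, and variables do not carry over. Pictures are saved under pics/ and viewed, and the job is handed in when it is done.

```bash
ls -la; mkdir -p pics; cat > h.py <<'E'
import numpy as np, cv2, json
from plant import status, capture, camera_params, workorder, boxes_of
from scipy.spatial.transform import Rotation as R
def snap(name,fn):
    im=capture(name); cv2.imwrite('pics/'+fn,im[:,:,::-1]); return im
def cam(name):
    p=camera_params(name); K=np.array([[p['fx'],0,p['cx']],[0,p['fy'],p['cy']],[0,0,1]])
    return K,np.array(p['rvec'],float),np.array(p['tvec'],float)
def proj(name,P):
    K,r,t=cam(name); return cv2.projectPoints(np.array(P,float).reshape(-1,3),r,t,K,None)[0].reshape(-1,2)
def ray(name,uv,z):
    K,r,t=cam(name); Rm=cv2.Rodrigues(r)[0]; c=-Rm.T@t
    d=Rm.T@np.linalg.inv(K)@np.array([uv[0],uv[1],1.]); return c+d*(z-c[2])/d[2]
def st():
    s=status.sense(); return s
E
python3 - <<'E'
from h import *
snap('scene','s0.png'); snap('top','t0.png')
s=st(); print({k:np.round(v,3).tolist() for k,v in s.items()})
for c in('scene','top'):
  K,r,t=cam(c); Rm=cv2.Rodrigues(r)[0]; print(c,K[0,0],'pos',-Rm.T@t)
E
```

```text
total 12
drwxr-xr-x  3 agent agent 4096 Dec  5 22:14 .
drwxr-xr-x 23 root  root  4096 Dec  5 22:14 ..
drwxr-xr-x  2 agent agent 4096 Dec  5 22:14 pics
{'t': 0.1, 'q': [0.924, 0.259, 1.536, 0.0, 1.348, -0.203], 'qvel': [-0.001, -0.002, -0.002, 0.001, -0.001, -0.001], 'joint_torque': [0.001, -44.697, -29.125, -0.0, 0.006, 0.0], 'position': [0.236, 0.496, 0.253], 'orientation': [0.845, 0.534, -0.001, 0.0], 'wrist_force': [-0.741, 0.182, 0.289], 'torque': [-0.029, -0.022, 0.003], 'grip_width': 0.085}
scene 404.889892401993 pos [1.32068958 0.71998696 1.12686701]
top 454.9983906239132 pos [0.33128164 0.01666485 1.61159261]
```

View pics/s0.png

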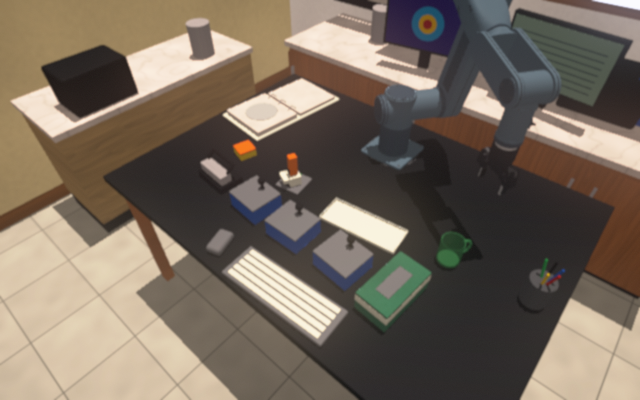

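View pics/t0.png

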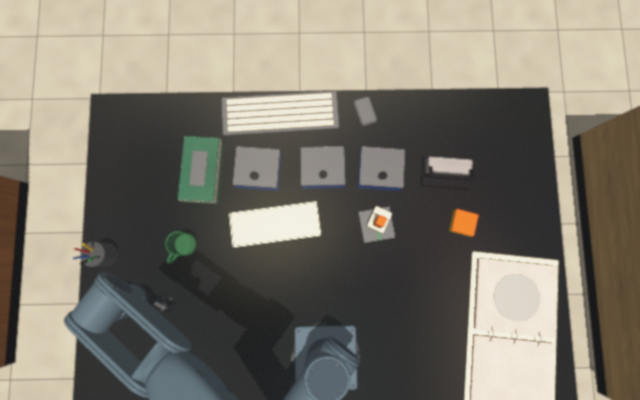

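```bash
python3 - <<'E'
from h import *
for n in ['box_a','lid_a_handle','tray','pad','scanner','scanner_window','mug','tissue_box','hole_punch','note_block','cassette_red']:
  for c in('top','scene'):
    for d in boxes_of(c,n)[:5]:
      print(n,c,np.round(d['point'],3),round(d['score'],2), np.round(proj(c,d['point'])[0]))
print(st()['t'])
E
```

```text
box_a top [ 0.636 -0.198  0.074] 0.78 [379. 168.]
box_a top [0.641 0.225 0.075] 0.73 [256. 168.]
box_a top [0.642 0.003 0.073] 0.65 [321. 167.]
box_a top [ 0.616 -0.43   0.064] 0.24 [446. 173.]
box_a scene [ 0.656 -0.178  0.071] 0.9 [257. 198.]
box_a scene [0.668 0.241 0.075] 0.86 [342. 257.]
box_a scene [0.669 0.016 0.075] 0.56 [292. 224.]
lid_a_handle top [0.642 0.224 0.072] 0.68 [256. 168.]
lid_a_handle scene [0.654 0.235 0.07 ] 0.69 [343. 254.]
lid_a_handle scene [ 0.472 -0.154  0.004] 0.41 [296. 188.]
tray top [0.452 0.174 0.003] 0.64 [273. 225.]
tray scene [0.452 0.179 0.007] 0.71 [365. 224.]
tray scene [0.406 0.487 0.063] 0.51 [450. 250.]
tray scene [0.678 0.437 0.081] 0.33 [392. 292.]
pad top [ 0.425 -0.172  0.009] 0.64 [371. 231.]
pad scene [ 0.474 -0.155  0.004] 0.5 [295. 188.]
pad scene [0.649 0.234 0.073] 0.41 [344. 253.]
scanner top [ 0.453 -0.184  0.052] 0.66 [376. 222.]
scanner scene [ 0.466 -0.175  0.056] 0.78 [292. 176.]
scanner scene [0.673 0.435 0.083] 0.66 [392. 290.]
scanner scene [ 0.648 -0.412  0.04 ] 0.53 [220. 176.]
scanner_window top [ 0.454 -0.184  0.05 ] 0
[... 177 characters left out ...]

mug scene [0.409 0.487 0.062] 0.65 [449. 250.]
mug scene [ 0.647 -0.412  0.042] 0.63 [220. 176.]
tissue_box top [0.638 0.415 0.088] 0.77 [200. 169.]
tissue_box top [0.452 0.177 0.   ] 0.62 [272. 225.]
tissue_box scene [0.677 0.432 0.082] 0.78 [390. 291.]
tissue_box scene [ 0.648 -0.202  0.078] 0.35 [254. 192.]
hole_punch top [ 0.617 -0.431  0.067] 0.76 [446. 173.]
hole_punch top [0.646 0.224 0.073] 0.28 [257. 167.]
hole_punch top [ 0.639 -0.202  0.07 ] 0.28 [380. 167.]
hole_punch scene [ 0.646 -0.412  0.043] 0.89 [220. 176.]
note_block top [ 0.446 -0.487  0.037] 0.61 [463. 222.]
note_block scene [ 0.456 -0.477  0.036] 0.83 [245. 149.]
note_block scene [0.675 0.434 0.08 ] 0.3 [391. 291.]
1.2
```

```bash
python3 - <<'E'
from h import *
im=cv2.imread('pics/t0.png')
cv2.imwrite('pics/t0z.png',cv2.resize(im[125:260,220:420],None,fx=4,fy=4,interpolation=cv2.INTER_CUBIC))
im=cv2.imread('pics/s0.png')
cv2.imwrite('pics/s0z.png',cv2.resize(im[140:300,200:420],None,fx=3.6,fy=3.6,interpolation=cv2.INTER_CUBIC))
E
```

```text
(no output)
```

View pics/t0z.png

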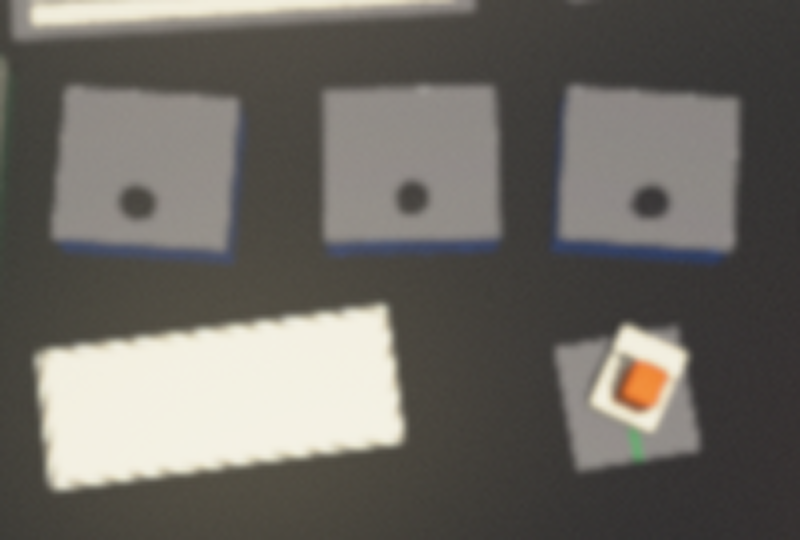

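View pics/s0z.png

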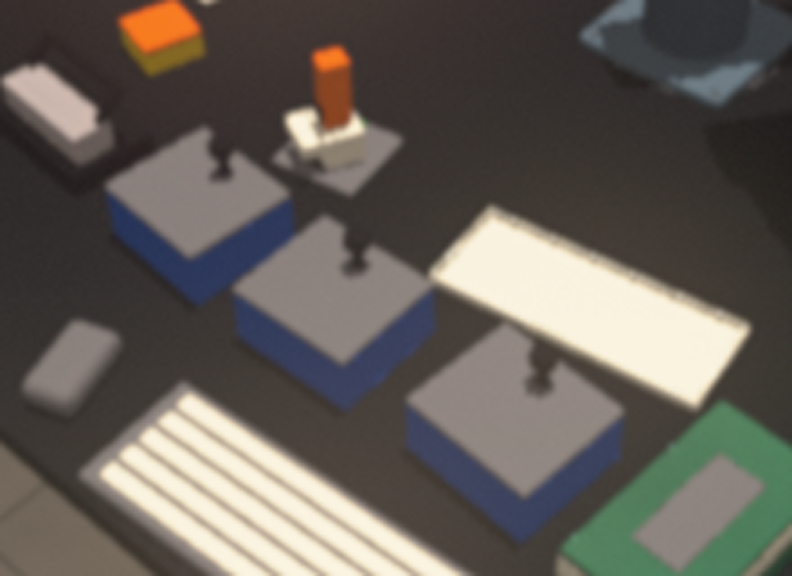

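```bash
cat > fit.py <<'E'
from h import *
im=cv2.imread('pics/t0.png'); S=4
big=cv2.resize(im,None,fx=S,fy=S,interpolation=cv2.INTER_CUBIC)
hsv=cv2.cvtColor(big,cv2.COLOR_BGR2HSV)
def rects(mask,roi,z,nm,close=0):
    m=np.zeros_like(mask); x0,y0,x1,y1=[int(S*v) for v in roi]; m[y0:y1,x0:x1]=mask[y0:y1,x0:x1]
    if close: m=cv2.morphologyEx(m,cv2.MORPH_CLOSE,np.ones((close,close)))
    c=max(cv2.findContours(m,cv2.RETR_EXTERNAL,cv2.CHAIN_APPROX_NONE)[0],key=cv2.contourArea)
    p=c.reshape(-1,2).astype(float); p=(p+0.5)/S-0.5
    W=np.array([ray('top',q,z)[:2] for q in p]).astype(np.float32)
    r=cv2.minAreaRect((W*1000)); M=cv2.moments((W*1000).reshape(-1,1,2)); cen=np.array([M['m10'],M['m01']])/M['m00']
    print(nm,'rect c',np.round(r[0],1),'size',np.round(r[1],1),'ang',round(r[2],1),'centroid',np.round(cen,1))
V=hsv[...,2]; Sa=hsv[...,1]
print([hsv[4*180,4*x].tolist() for x in (245,310,365)], hsv[4*185,4*261].tolist())
grey=((V>95)&(Sa<60)).astype(np.uint8)*255
rects(grey,(225,140,290,195),.0735,'left',60)
rects(grey,(293,140,352,195),.0735,'mid',60)
rects(grey,(354,140,415,195),.0735,'right',60)
tr=((V>140)&(Sa<60)).astype(np.uint8)*255
rects(tr,(220,195,330,255),.012,'tray')
pad=((V>85)).astype(np.uint8)*255
rects(pad,(350,198,410,250),.008,'pad')
sc=((V>170)&(Sa<90)).astype(np.uint8)*255; 
org=((V>120)&(Sa>150)).astype(np.uint8)*255
rects(org,(350,198,410,250),.12,'handle')
rects(sc,(350,198,410,250),.040,'head',40)
for nm,roi in (('Lk',(225,140,290,195)),('Mk',(293,140,352,195)),('Rk',(354,140,415,195))):
    x0,y0,x1,y1=roi; sub=V[y0*S+60:y1*S-80,x0*S+60:x1*S-60]
    m=(sub<85).astype(np.uint8); n,l,stt,cc=cv2.connectedComponentsWithStats(m)
    for i in range(1,n):
        if stt[i,4]>200: 
            uv=(cc[i]+[x0*S+60,y0*S+60]+.5)/S-.5; print(nm,stt[i],uv,np.round(ray('top',uv,.1085),4))
E
python3 fit.py
```

```text
[[15, 17, 147], [19, 19, 148], [15, 14, 143]] [16, 19, 146]
left rect c [643.9 224. ] size [157.  146.6] ang 85.1 centroid [644.9 223.2]
mid rect c [643.3  -3. ] size [154.4 149.1] ang 89.9 centroid [646.4  -3.1]
right rect c [ 639.6 -208.6] size [154.6 139.1] ang 84.8 centroid [ 639.2 -208.3]
tray rect c [454.5 168.2] size [127.  315.8] ang 6.8 centroid [454.4 168.1]Traceback (most recent call last):
  File "fit.py", line 22, in <module>
    rects(pad,(350,198,410,250),.008,'pad')
    ~~~~~^^^^^^^^^^^^^^^^^^^^^^^^^^^^^^^^^^
  File "fit.py", line 10, in rects
    W=np.array([ray('top',q,z)[:2] for q in p]).astype(np.float32)
                ~~~^^^^^^^^^^^
  File "h.py", line 12, in ray
    K,r,t=cam(name); Rm=cv2.Rodrigues(r)[0]; c=-Rm.T@t
          ~~~^^^^^^
  File "h.py", line 7, in cam
    p=camera_params(name); K=np.array([[p['fx'],0,p['cx']],[0,p['fy'],p['cy']],[0,0,1]])
ValueError: time passes only in moves, steps and waits
```

```bash
python3 - <<'E'
import pickle
from plant import camera_params
pickle.dump({c:camera_params(c) for c in('top','scene')},open('cp.pkl','wb'))
E
sed -i "s/    p=camera_params(name); K/    p=CP[name]; K/; s/^def snap/import pickle,os\nCP=pickle.load(open('\.\/cp.pkl','rb'))\ndef snap/" h.py; python3 fit.py
```

```text
[[15, 17, 147], [19, 19, 148], [15, 14, 143]] [16, 19, 146]
left rect c [643.9 224. ] size [157.  146.6] ang 85.1 centroid [644.9 223.2]
mid rect c [643.3  -3. ] size [154.4 149.1] ang 89.9 centroid [646.4  -3.1]
right rect c [ 639.6 -208.6] size [154.6 139.1] ang 84.8 centroid [ 639.2 -208.3]
tray rect c [454.5 168.2] size [127.  315.8] ang 6.8 centroid [454.4 168.1]
pad rect c [ 452.4 -192. ] size [125.1 121.1] ang 8.7 centroid [ 448.4 -190.6]
handle rect c [ 449.4 -187.8] size [29.2 34.5] ang 62.3 centroid [ 449.5 -187.9]
head rect c [ 460.7 -198.3] size [64.9 82. ] ang 63.8 centroid [ 460.  -197.9]
Mk [ 49  65  24  15 292] [322.73287671 172.90496575] [ 0.6151 -0.0032  0.1085]
Rk [ 40  68  30  12 270] [382.30833333 173.27037037] [ 0.6106 -0.2036  0.1085]
```

```bash
cat > fit2.py <<'E'
from h import *
from scipy.optimize import minimize
im=cv2.imread('pics/t0.png').astype(np.float32)
R_=im[...,2]
def fit(x0,roi,z,hi,lo,nm,ch=R_,excl=None):
    a,b,c,d=roi
    def model(p):
        x,y,yaw,L,W=p; cs,sn=np.cos(yaw),np.sin(yaw)
        q=[(x+cs*u-sn*v,y+sn*u+cs*v,z) for u,v in((-L/2,-W/2),(L/2,-W/2),(L/2,W/2),(-L/2,W/2))]
        uv=(proj('top',q)-[a,b]+0.5)*8
        m=np.zeros(((d-b)*8,(c-a)*8),np.float32)
        cv2.fillPoly(m,[np.round(uv*16).astype(np.int32)],1.0,shift=4)
        m=cv2.GaussianBlur(m,(0,0),8); return cv2.resize(m,(c-a,d-b),interpolation=cv2.INTER_AREA)
    obs=ch[b:d,a:c]
    def cost(p):
        m=model(p); A=np.c_[m.ravel(),np.ones(m.size)]
        w=np.ones(m.size)
        k,_,_,_=np.linalg.lstsq(A,obs.ravel(),rcond=None)
        r=np.abs(A@k-obs.ravel()); return np.minimum(r,40).mean()
    best=min((minimize(cost,np.array(x0)+dx,method='Nelder-Mead',options=dict(initial_simplex=None,maxiter=600,xatol=1e-5,fatol=1e-5)) for dx in ([0,0,.02,0,0],[.004,.003,-.03,.003,-.004])),key=lambda r:r.fun)
    p=best.x; print(nm,np.round(p[:2],4),'yaw deg',round(np.degrees(p[2]),2),'size',np.round(p[3:],4),round(best.fun,2)); return p
boxes=[fit([.642,.224,-.08,.134,.15],(228,140,288,192),.0735,0,0,'L'),
fit([.643,-.003,0.01,.134,.15],(294,140,352,192),.0735,0,0,'M'),
fit([.64,-.208,-.08,.134,.15],(354,140,412,192),.0735,0,0,'R')]
tr=fit([.4545,.168,.12,.12,.31],(222,195,330,252),.012,0,0,'tray')
for p,nm in zip(boxes,'LMR'):
    kx=p[0]-.037*np.cos(p[2]); ky=p[1]-.037*np.sin(p[2]); print(nm,'knob pred',round(kx,4),round(ky,4), proj('top',[kx,ky,.1085+.008]), proj('scene',[kx,ky,.1085]))
    uv=proj('top',[kx,ky,.1165])[0]; a,b=np.round(uv).astype(int)-8
    sub=cv2.resize(R_[b:b+17,a:a+17],None,fx=4,fy=4,interpolation=cv2.INTER_CUBIC); m=(sub<100).astype(np.uint8)
    n,l,s,cc=cv2.connectedComponentsWithStats(m); i=1+np.argmax(s[1:,4]); q=(cc[i]+.5)/4-.5+[a,b]
    print('   obs',np.round(q,1),s[i],np.round(ray('top',q,.1165),4))
E
python3 fit2.py
```

```text
L [0.6483 0.2256] yaw deg -6.23 size [0.133  0.1489] 4.28
M [ 0.6487 -0.003 ] yaw deg 1.78 size [0.1339 0.1488] 4.89
R [ 0.6412 -0.2079] yaw deg -6.48 size [0.1339 0.1499] 4.49
tray [0.4544 0.1678] yaw deg 6.86 size [0.1226 0.3102] 3.1
L knob pred 0.6115 0.2296 [[252.97694459 174.63861974]] [[350.42111937 238.28398731]]
   obs [253.9 175.2] [ 21  20  33  30 772] [0.6095 0.2266 0.1165]
M knob pred 0.6117 -0.0041 [[323.04126809 173.45772052]] [[298.05144373 205.41947082]]
   obs [322.6 174. ] [ 18  23  29  30 691] [ 0.6099 -0.0026  0.1165]
R knob pred 0.6045 -0.2037 [[382.76003046 174.61983986]] [[260.85377571 180.19238607]]
   obs [382.2 175.1] [ 12  18  37  32 906] [ 0.6028 -0.2018  0.1165]
```

```bash
cat >> h.py <<'E'
def head(s=None):
    s=s or st(); m=R.from_quat(s['orientation']).as_matrix(); return np.degrees(np.arctan2(m[1,0],m[0,0])),m
def plan(wps,sym=True):
    """wps: (x,y,z TCP, jaw heading deg). prints rows rel. to the present pose"""
    s=st(); h,m=head(s); p=np.array(s['position'])
    print('t',round(s['t'],2),'pos',np.round(p,4),'head',round(h,2),'q6',round(s['q'][5],3),'w',round(s['grip_width'],4),'F',np.round(s['wrist_force'],1))
    for w in wps:
        d=m.T@(np.array(w[:3])-p); t=h-w[3]
        if sym: t=(t+90)%180-90
        else: t=(t+180)%360-180
        print(np.round(d,4).tolist(),round(np.radians(t),3),'q6->',round(s['q'][5]+np.radians(t),2))
def arc(knob0,yaw,ths,dz=0.0):
    """TCP waypoints as lid swings; knob0=(x,y) at shut"""
    c,s_=np.cos(np.radians(yaw)),np.sin(np.radians(yaw)); o=[]
    for t in ths:
        u=-.104*np.cos(t)+.043*np.sin(t)+.104; z=.0655+.104*np.sin(t)+.043*np.cos(t)
        o.append((knob0[0]+c*u,knob0[1]+s_*u,z+dz,90+yaw))
    return o
KN={'L':((.611,.229),-6.2),'M':((.611,-.0035),1.8),'R':((.604,-.203),-6.5)}
TRAY=(.4545,.168,6.9)
E
python3 - <<'E'
from h import *
plan([(.611,.229,.2,83.8),(.611,.229,.110,83.8)])
E
```

```text
t 1.2 pos [0.2361 0.4967 0.2533] head 64.57 q6 -0.203 w 0.0853 F [0.1 0.3 0.1]
[-0.0808, 0.4535, 0.0533] -0.336 q6-> -0.54
[-0.0808, 0.4535, 0.1433] -0.336 q6-> -0.54
```

```bash
python3 -m handwheel '[-0.081,0.4535,0.053,-0.336, -0.081,0.4535,0.053,-0.336, -0.081,0.4535,0.053,-0.336, -0.081,0.4535,0.053,-0.336, -0.081,0.4535,0.053,-0.336, -0.081,0.4535,0.053,-0.336, -0.081,0.4535,0.053,-0.336, -0.081,0.4535,0.053,-0.336, -0.081,0.4535,0.053,-0.336, -0.081,0.4535,0.053,-0.336, -0.081,0.4535,0.053,-0.336, -0.081,0.4535,0.053,-0.336, -0.081,0.4535,0.053,-0.336, -0.081,0.4535,0.053,-0.336]' 0.3 30
python3 - <<'E'
from h import *
plan([(.611,.229,.110,83.8)])
snap('scene','s1.png'); snap('top','t1.png')
E
```

```text
t: 2.6
position: [0.61, 0.2301, 0.2008]
orientation: [0.744, 0.669, 0.0, -0.0]
wrist_force: [0.1, -0.4, 0.2]
grip_width: 0.0596
t 2.6 pos [0.61   0.2301 0.2008] head 83.92 q6 -1.275 w 0.0596 F [ 0.1 -0.4  0.2]
[-0.001, 0.0011, 0.0908] 0.002 q6-> -1.27
```

View pics/s1.png

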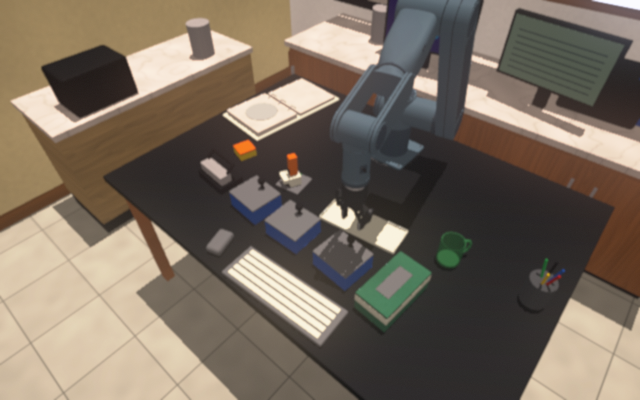

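```bash
python3 -m handwheel '[0,0,0.03,0, 0,0,0.06,0, 0,0,0.08,0, 0,0,0.091,0, 0,0,0.091,0]'
python3 -m handwheel '[0,0,0,0, 0,0,0,0, 0,0,0,0, 0,0,0,0, 0,0,0,0, 0,0,0,0]' 1 30
python3 - <<'E'
from h import *
ths=[.05,.12,.2,.3,.4,.5,.6,.7,.8,.9,1.0,1.1,1.2,1.3,1.4,1.5,1.6,1.7,1.75]
k=KN['L']; s=st(); p=s['position']
w=arc((p[0],p[1]),k[1],ths); dz=p[2]-.1085
plan([(a,b,c+dz,h) for a,b,c,h in w])
E
```

```text
t: 3.2
position: [0.6097, 0.2291, 0.1079]
orientation: [0.744, 0.668, -0.001, -0.001]
wrist_force: [-0.1, 0.4, 0.2]
grip_width: 0.0599
t: 3.8
position: [0.6121, 0.2307, 0.1114]
orientation: [0.744, 0.668, 0.003, 0.0]
wrist_force: [-0.2, 5.4, 1.4]
grip_width: 0.0269
t 3.8 pos [0.6121 0.2307 0.1114] head 83.83 q6 -1.275 w 0.0269 F [-0.2  5.4  1.4]
[0.0, 0.0023, -0.0051] 0.001 q6-> -1.27
[0.0, 0.0059, -0.0121] 0.001 q6-> -1.27
[0.0001, 0.0107, -0.0198] 0.001 q6-> -1.27
[0.0001, 0.0175, -0.0288] 0.001 q6-> -1.27
[0.0001, 0.0251, -0.037] 0.001 q6-> -1.27
[0.0001, 0.0335, -0.0445] 0.001 q6-> -1.27
[0.0002, 0.0426, -0.0511] 0.001 q6-> -1.27
[0.0002, 0.0524, -0.0567] 0.001 q6-> -1.27
[0.0002, 0.0626, -0.0613] 0.001 q6-> -1.27
[0.0002, 0.0733, -0.0649] 0.001 q6-> -1.27
[0.0002, 0.0842, -0.0674] 0.001 q6-> -1.27
[0.0002, 0.0954, -0.0688] 0.001 q6-> -1.27
[0.0002, 0.1066, -0.0691] 0.001 q6-> -1.27
[0.0002, 0.1179, -0.0683] 0.001 q6-> -1.27
[0.0002, 0.1289, -0.0663] 0.001 q6-> -1.27
[0.0001, 0.1398, -0.0633] 0.001 q6-> -1.27
[0.0001, 0.1502, -0.0592] 0.001 q6-> -1.27
[0.0001, 0.1602, -0.054] 0.001 q6-> -1.27
[0.0001, 0.165, -0.0511] 0.001 q6-> -1.27
```

```bash
python3 -m handwheel '[0,0.001,-0.0025,0, 0,0.0023,-0.005,0, 0,0.004,-0.0085,0, 0,0.006,-0.012,0, 0,0.0107,-0.02,0, 0,0.0175,-0.029,0, 0,0.025,-0.037,0, 0,0.025,-0.037,0]'
python3 - <<'E'
from h import *
s=st();print(np.round(s['wrist_force'],1))
snap('scene','s2.png')
E
```

```text
t: 4.6
position: [0.6368, 0.2285, 0.1485]
orientation: [0.744, 0.668, 0.002, -0.0]
wrist_force: [-0.8, 6.3, -0.4]
grip_width: 0.0263
[-0.8  6.3 -0.4]
```

View pics/s2.png

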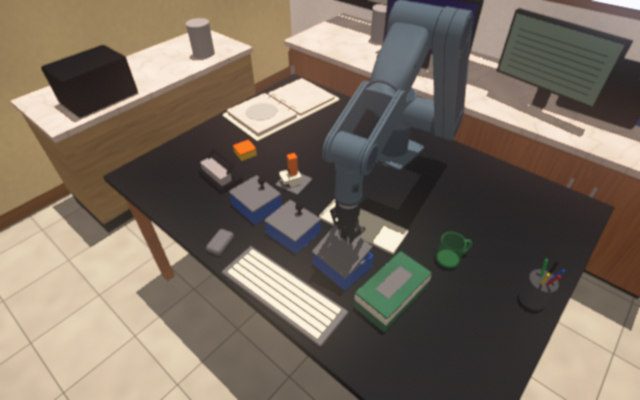

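```bash
python3 -m handwheel '[0,0.004,-0.0038,0, 0,0.0084,-0.0075,0, 0,0.0175,-0.014,0, 0,0.0273,-0.0197,0, 0,0.0375,-0.0243,0, 0,0.0482,-0.0279,0, 0,0.059,-0.0304,0, 0,0.0703,-0.0318,0, 0,0.0815,-0.0321,0, 0,0.0928,-0.0313,0, 0,0.1038,-0.0293,0, 0,0.1147,-0.0263,0, 0,0.125,-0.0222,0, 0,0.135,-0.017,0, 0,0.14,-0.014,0, 0,0.14,-0.014,0]'
python3 - <<'E'
from h import *
snap('scene','s3.png');snap('top','t3.png')
E
```

```text
t: 6.25
position: [0.7769, 0.2162, 0.1633]
orientation: [0.743, 0.669, 0.005, -0.0]
wrist_force: [2.6, 13.2, 3.1]
grip_width: 0.0268
```

View pics/s3.png

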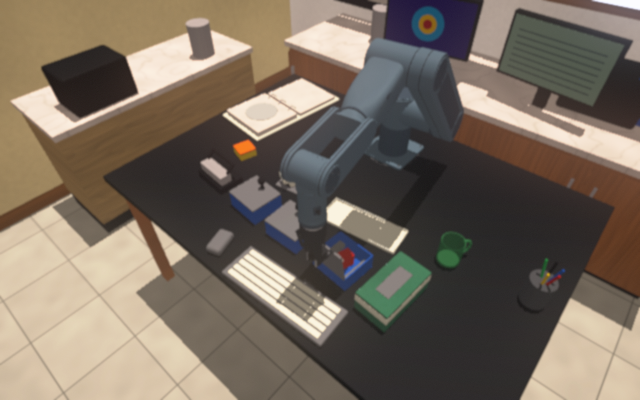

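View pics/t3.png

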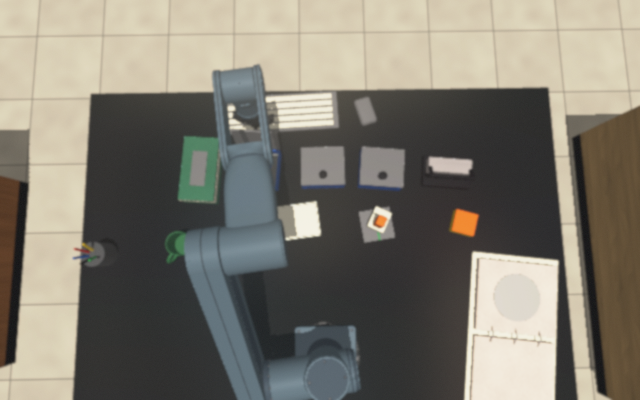

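```bash
python3 -m handwheel '[0,0,0,0, 0,0,0,0, 0,0,0,0, 0,0,0,0, 0,0,-0.03,0, 0,0,-0.08,0, 0,0,-0.13,0, 0,0,-0.13,0]' 0.3
python3 - <<'E'
from h import *
plan([(.36,.40,.29,83.8)])
E
```

```text
t: 7.15
position: [0.7775, 0.211, 0.3015]
orientation: [0.744, 0.668, 0.007, 0.005]
wrist_force: [0.6, -0.0, 0.6]
grip_width: 0.0599
t 7.15 pos [0.7775 0.211  0.3015] head 83.79 q6 -1.335 w 0.0599 F [ 0.6 -0.   0.6]
[0.1428, -0.4356, 0.005] -0.0 q6-> -1.34
```

```bash
python3 -m handwheel '[0.143,-0.4356,0.005,0, 0.143,-0.4356,0.005,0, 0.143,-0.4356,0.005,0, 0.143,-0.4356,0.005,0, 0.143,-0.4356,0.005,0, 0.143,-0.4356,0.005,0, 0.143,-0.4356,0.005,0, 0.143,-0.4356,0.005,0, 0.143,-0.4356,0.005,0, 0.143,-0.4356,0.005,0, 0.143,-0.4356,0.005,0, 0.143,-0.4356,0.005,0]'
python3 - <<'E'
from h import *
snap('scene','s4.png');im=snap('top','t4.png')
b=cv2.resize(im[100:210,200:300],None,fx=6,fy=6,interpolation=cv2.INTER_CUBIC)[:,:,::-1]
cv2.imwrite('pics/t4z.png',b[:600])
for n in('cassette_red','red_label'):
  for c in('top','scene'):
    for d in boxes_of(c,n)[:3]: print(n,c,np.round(d['point'],3),round(d['score'],2), np.round(proj(c,d['point'])[0]))
print(st()['t'])
E
```

```text
t: 8.35
position: [0.3583, 0.3999, 0.2855]
orientation: [0.744, 0.668, 0.0, 0.0]
wrist_force: [0.7, -0.4, 0.8]
grip_width: 0.0599
cassette_red top [0.638 0.226 0.051] 0.69 [257. 171.]
cassette_red top [0.646 0.004 0.073] 0.46 [320. 166.]
cassette_red top [ 0.616 -0.432  0.066] 0.29 [446. 173.]
cassette_red scene [0.643 0.245 0.05 ] 0.73 [347. 258.]
red_label top [0.635 0.229 0.053] 0.8 [256. 171.]
red_label scene [0.642 0.245 0.054] 0.65 [348. 257.]
8.65
```

View pics/t4z.png

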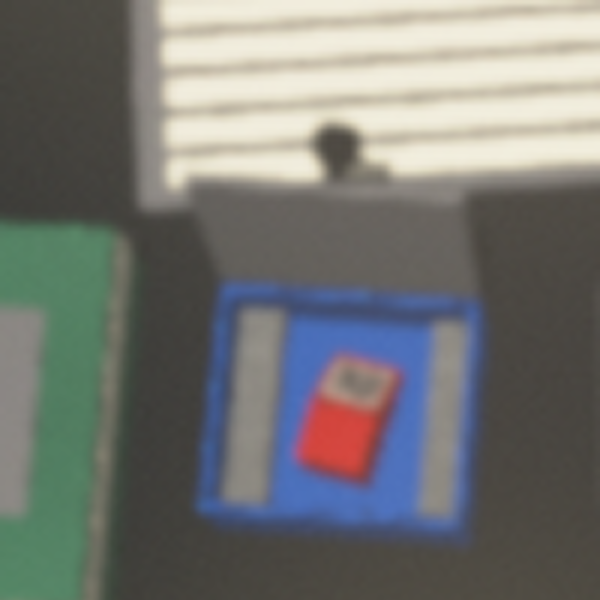

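View pics/s4.png

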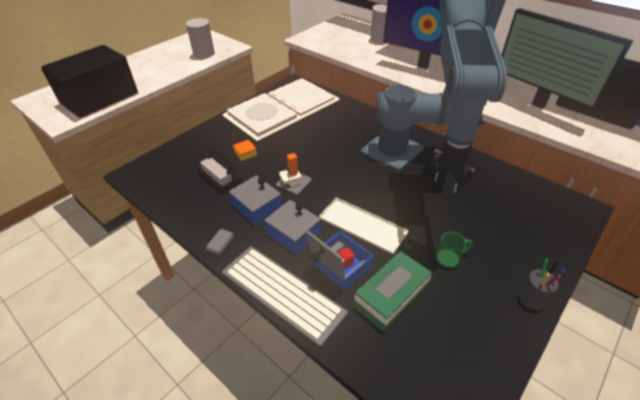

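```bash
cat >> h.py <<'E'
from scipy.optimize import minimize
def cpts(x,y,yaw,z0):
    P=np.array([(-36,-20,0),(-36,20,0),(36,-20,0),(36,20,0),(-36,-20,50),(-36,20,50),(0,-20,50),(0,20,50),(36,-20,14),(36,20,14)])/1000
    d=17/np.sqrt(2)/1000; l=19/1000
    Lb=np.array([(.018-d,-l,.032+d),(.018-d,l,.032+d),(.018+d,l,.032-d),(.018+d,-l,.032-d)])
    top=np.array([(-36,-20,50),(-36,20,50),(0,20,50),(0,-20,50)])/1000
    c,s=np.cos(yaw),np.sin(yaw); M=np.array([[c,-s,0],[s,c,0],[0,0,1]])
    return [(q@M.T)+[x,y,z0] for q in(P,Lb,top)]
def fitcass(im,cam_,x,y,yawdeg,z0,half=24,verbose=True):
    uv=proj(cam_,[x,y,z0+.03])[0]; a,b=np.round(uv).astype(int)-half; a=max(a,0);b=max(b,0)
    obs=im[b:b+2*half,a:a+2*half].astype(float); hh,ww=obs.shape[:2]; S=6
    def layer(pts):
        q=(proj(cam_,pts)-[a,b]+.5)*S; q=cv2.convexHull(q.astype(np.float32)).reshape(-1,2)
        m=np.zeros((hh*S,ww*S),np.float32); cv2.fillPoly(m,[np.round(q*16).astype(np.int32)],1.,shift=4)
        return cv2.resize(cv2.GaussianBlur(m,(0,0),S*.9),(ww,hh),interpolation=cv2.INTER_AREA)
    def cost(p):
        L=[layer(q) for q in cpts(p[0],p[1],p[2],z0)]
        A=np.c_[[l.ravel() for l in L]+[np.ones(hh*ww)]].T
        o=obs.reshape(-1,3); k=np.linalg.lstsq(A,o,rcond=None)[0]
        w=cv2.dilate(L[0],np.ones((7,7))).ravel()>.2
        return np.minimum(np.abs(A@k-o),60)[w].mean()
    best=None
    for dy in (-20,0,20,180):
        p0=np.array([x,y,np.radians(yawdeg+dy)]); sx=np.array([p0,p0+[.008,0,0],p0+[0,.008,0],p0+[0,0,.2]])
        r=minimize(cost,p0,method='Nelder-Mead',options=dict(initial_simplex=sx,xatol=1e-4,fatol=1e-3,maxiter=200))
        if verbose: print('  ',cam_,np.round(r.x[:2],4),round(np.degrees(r.x[2]),1),round(r.fun,2))
        if best is None or r.fun<best.fun: best=r
    return best.x[0],best.x[1],np.degrees(best.x[2]),best.fun
E
python3 - <<'E'
from h import *
im=cv2.imread('pics/t4.png'); im2=cv2.imread('pics/s4.png')
print(fitcass(im,'top',.63,.228,-15,.005)); print(fitcass(im2,'scene',.63,.228,-15,.005))
E
```

```text
top [0.6128 0.2369] -9.3 21.6
   top [0.6491 0.2251] -15.3 17.69
   top [0.6492 0.2255] -14.8 17.69
   top [0.6534 0.2277] 163.2 18.39
(np.float64(0.6491812324661392), np.float64(0.2255137688237278), np.float64(-14.834518877280948), np.float64(17.687035312578026))
   scene [0.6519 0.2262] -18.1 15.46
   scene [0.6536 0.2259] -18.4 15.44
   scene [0.6518 0.2265] -17.6 15.39
   scene [0.6154 0.2293] 180.6 17.44
(np.float64(0.6517936630170607), np.float64(0.2265464634440723), np.float64(-17.644179163140457), np.float64(15.39430445137962))
```

```bash
cat >> h.py <<'E'
def overlay(fn,cam_,x,y,yawdeg,z0,out,half=30,f=9):
    im=cv2.imread('pics/'+fn); uv=proj(cam_,[x,y,z0+.03])[0]; a,b=np.round(uv).astype(int)-half
    a=max(a,0);b=max(b,0)
    z=cv2.resize(im[b:b+2*half,a:a+2*half],None,fx=f,fy=f,interpolation=cv2.INTER_CUBIC)
    P,L,T=cpts(x,y,np.radians(yawdeg),z0)
    for q,c in((cv2.convexHull(proj(cam_,P).astype(np.float32)).reshape(-1,2),(0,255,255)),(proj(cam_,L),(255,0,255)),(proj(cam_,T),(0,255,0))):
        cv2.polylines(z,[np.round((q-[a,b]+.5)*f).astype(int).reshape(-1,1,2)],True,c,1)
    cv2.imwrite('pics/'+out,z)
E
python3 - <<'E'
from h import *
overlay('t4.png','top',.6492,.2255,-15,.005,'o1.png'); overlay('s4.png','scene',.651,.2263,-17,.005,'o2.png')
cv2.imwrite('pics/o12.png',np.hstack([cv2.imread('pics/o1.png'),cv2.imread('pics/o2.png')])[:,::1][::1])
a=cv2.imread('pics/o12.png'); cv2.imwrite('pics/o12.png',cv2.resize(a,(800,400)))
E
```

```text
(no output)
```

View pics/o12.png

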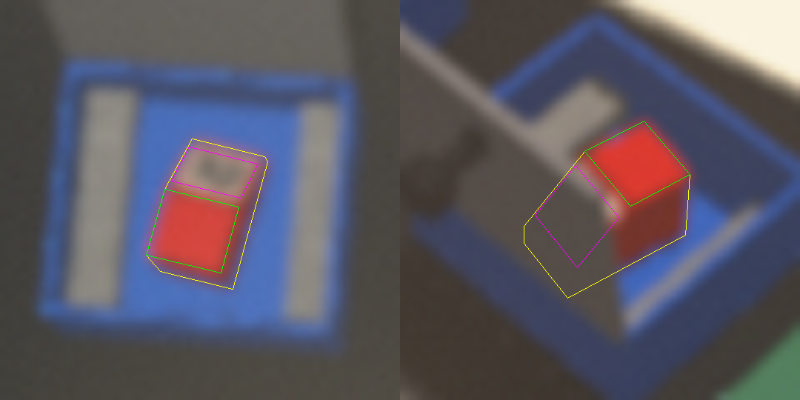

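```bash
python3 - <<'E'
from h import *
plan([(.6327,.2311,.2,73.5),(.6327,.2311,.047,73.5)])
E
```

```text
t 8.65 pos [0.3584 0.3996 0.285 ] head 83.72 q6 -0.829 w 0.0596 F [ 0.8 -0.3  0.4]
[-0.1375, 0.2911, 0.085] 0.178 q6-> -0.65
[-0.1374, 0.2912, 0.238] 0.178 q6-> -0.65
```

```bash
python3 -m handwheel '[-0.1375,0.291,0.06,0.178, -0.1375,0.291,0.06,0.178, -0.1375,0.291,0.06,0.178, -0.1375,0.291,0.085,0.178, -0.1375,0.291,0.085,0.178, -0.1375,0.291,0.085,0.178, -0.1375,0.291,0.085,0.178, -0.1375,0.291,0.085,0.178, -0.1375,0.291,0.085,0.178, -0.1375,0.291,0.085,0.178, -0.1375,0.291,0.085,0.178, -0.1375,0.291,0.085,0.178]'
python3 - <<'E'
from h import *
plan([(.6327,.2311,.047,73.5)])
E
```

```text
t: 9.85
position: [0.6312, 0.2332, 0.2013]
orientation: [0.8, 0.6, 0.001, 0.0]
wrist_force: [-0.5, 0.2, 1.1]
grip_width: 0.0598
t 9.85 pos [0.6312 0.2332 0.2013] head 73.71 q6 -1.098 w 0.0598 F [-0.5  0.2  1.1]
[-0.0017, 0.0019, 0.1543] 0.004 q6-> -1.09
```

```bash
python3 -m handwheel '[-0.001,0.002,0.04,0, -0.001,0.002,0.08,0, -0.001,0.002,0.11,0, -0.001,0.002,0.13,0, -0.001,0.002,0.145,0, -0.001,0.002,0.154,0, -0.001,0.002,0.154,0]'
python3 -m handwheel '[0,0,0,0, 0,0,0,0, 0,0,0,0, 0,0,0,0, 0,0,0,0]' 1 40
python3 -m handwheel '[0,0,-0.01,0, 0,0,-0.03,0, 0,0,-0.06,0, 0,0,-0.10,0, 0,0,-0.14,0, 0,0,-0.16,0]'
```

```text
t: 10.55
position: [0.6329, 0.2308, 0.0456]
orientation: [0.8, 0.599, -0.001, -0.0]
wrist_force: [0.3, 0.2, -0.4]
grip_width: 0.0599
t: 11.05
position: [0.6344, 0.2309, 0.0479]
orientation: [0.801, 0.599, 0.001, 0.001]
wrist_force: [-0.3, 0.8, 6.7]
grip_width: 0.0395
t: 11.65
position: [0.6345, 0.2307, 0.2109]
orientation: [0.801, 0.599, 0.002, 0.001]
wrist_force: [0.6, 0.6, -1.2]
grip_width: 0.0391
```

```bash
python3 - <<'E'
from h import *
plan([(.461,.2645,.2,-83.1)],sym=False)
E
```

```text
t 11.65 pos [0.6345 0.2307 0.2109] head 73.62 q6 -1.101 w 0.0391 F [ 0.6  0.6 -1.2]
[-0.0166, -0.176, 0.01] 2.735 q6-> 1.63
```

```bash
python3 -m handwheel '[-0.0166,-0.176,0.005,2.735, -0.0166,-0.176,0.005,2.735, -0.0166,-0.176,0.005,2.735, -0.0166,-0.176,0.005,2.735, -0.0166,-0.176,0.005,2.735, -0.0166,-0.176,0.005,2.735, -0.0166,-0.176,0.005,2.735, -0.0166,-0.176,0.005,2.735, -0.0166,-0.176,0.005,2.735, -0.0166,-0.176,0.005,2.735, -0.0166,-0.176,0.005,2.735, -0.0166,-0.176,0.005,2.735, -0.0166,-0.176,0.005,2.735, -0.0166,-0.176,0.005,2.735, -0.0166,-0.176,0.005,2.735, -0.0166,-0.176,0.005,2.735, -0.0166,-0.176,0.005,2.735, -0.0166,-0.176,0.005,2.735, -0.0166,-0.176,0.005,2.735, -0.0166,-0.176,0.005,2.735]'
python3 - <<'E'
from h import *
plan([(.461,.2645,.0475,-83.1)],sym=False)
E
```

```text
t: 13.65
position: [0.4595, 0.2641, 0.2014]
orientation: [0.748, -0.663, -0.0, 0.0]
wrist_force: [0.3, 0.8, -1.5]
grip_width: 0.0393
t 13.65 pos [0.4595 0.2641 0.2014] head -83.09 q6 1.761 w 0.0393 F [ 0.3  0.8 -1.5]
[-0.0003, -0.0016, 0.1539] 0.0 q6-> 1.76
```

```bash
python3 -m handwheel '[0,-0.0015,0.04,0, 0,-0.0015,0.08,0, 0,-0.0015,0.11,0, 0,-0.0015,0.13,0, 0,-0.0015,0.142,0, 0,-0.0015,0.149,0, 0,-0.0015,0.153,0, 0,-0.0015,0.154,0]'
python3 - <<'E'
from h import *
plan([])
E
```

```text
t: 14.45
position: [0.4619, 0.2647, 0.0478]
orientation: [0.749, -0.663, 0.0, -0.0]
wrist_force: [0.6, 0.4, -1.4]
grip_width: 0.0395
t 14.45 pos [0.4619 0.2647 0.0478] head -83.06 q6 1.76 w 0.0395 F [ 0.6  0.4 -1.4]
```

```bash
python3 -m handwheel '[0,0,0.001,0, 0,0,0.001,0]'; python3 -m handwheel '[0,0,0.001,0, 0,0,0.001,0]'
```

```text
t: 14.65
position: [0.4619, 0.2647, 0.047]
orientation: [0.749, -0.663, 0.0, -0.001]
wrist_force: [-0.2, -0.8, -2.1]
grip_width: 0.0395
t: 14.85
position: [0.462, 0.2647, 0.0468]
orientation: [0.749, -0.663, 0.0, -0.001]
wrist_force: [-0.9, -1.0, 6.2]
grip_width: 0.0393
```

Touching down. Release, rise, then go to the open lid's knob to close it.

```bash
python3 -m handwheel '[0,0,0,0, 0,0,0,0, 0,0,0,0, 0,0,-0.03,0, 0,0,-0.07,0, 0,0,-0.12,0, 0,0,-0.17,0, 0,0,-0.22,0, 0,0,-0.22,0]' 0.3
python3 - <<'E'
from h import *
plan([(.777,.215,.268,85),(.777,.215,.163,85)])
E
```

```text
t: 15.75
position: [0.4648, 0.2657, 0.2732]
orientation: [0.749, -0.663, 0.004, -0.006]
wrist_force: [0.6, -0.6, -1.4]
grip_width: 0.06
t 15.75 pos [0.4648 0.2657 0.2732] head -83.06 q6 1.761 w 0.06 F [ 0.6 -0.6 -1.4]
[0.0881, -0.3037, 0.0093] 0.208 q6-> 1.97
[0.0883, -0.3022, 0.1143] 0.208 q6-> 1.97
```

```bash
python3 -m handwheel '[0.088,-0.303,0,0.208, 0.088,-0.303,0,0.208, 0.088,-0.303,0,0.208, 0.088,-0.303,0,0.208, 0.088,-0.303,0,0.208, 0.088,-0.303,0,0.208, 0.088,-0.303,0,0.208, 0.088,-0.303,0,0.208, 0.088,-0.303,0,0.208, 0.088,-0.303,0,0.208, 0.088,-0.303,0,0.208]'
python3 - <<'E'
from h import *
plan([(.777,.215,.163,85)])
snap('scene','s5.png')
E
```

```text
t: 16.85
position: [0.7717, 0.2145, 0.2667]
orientation: [-0.676, 0.737, -0.0, 0.0]
wrist_force: [0.5, -0.0, 0.2]
grip_width: 0.0598
t 16.85 pos [0.7717 0.2145 0.2667] head -94.93 q6 1.789 w 0.0598 F [ 0.5 -0.   0.2]
[-0.0009, -0.0051, 0.1037] 0.001 q6-> 1.79
```

View pics/s5.png

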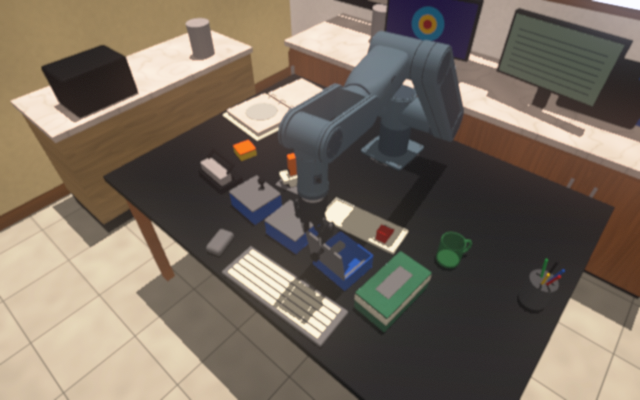

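```bash
python3 -m handwheel '[-0.001,-0.005,0.03,0, -0.001,-0.005,0.06,0, -0.001,-0.005,0.09,0, -0.001,-0.005,0.104,0, -0.001,-0.005,0.104,0]'
python3 -m handwheel '[0,0,0,0, 0,0,0,0, 0,0,0,0, 0,0,0,0, 0,0,0,0, 0,0,0,0]' 1 30
python3 - <<'E'
from h import *
ths=[1.7,1.6,1.5,1.4,1.3,1.2,1.1,1.0,.9,.8,.7,.6,.5,.4,.3,.2,.1,0]
p=st()['position']
w=np.array([a[:3] for a in arc((0,0),-5,[1.75]+ths)]); w=w-w[0]+p
plan([(*a,85) for a in w[1:]])
E
```

```text
t: 17.4
position: [0.7761, 0.2143, 0.1589]
orientation: [-0.676, 0.737, 0.001, -0.002]
wrist_force: [-0.6, -0.0, 0.1]
grip_width: 0.06
t: 18.0
position: [0.7792, 0.2162, 0.1646]
orientation: [-0.676, 0.737, -0.001, 0.003]
wrist_force: [0.9, 4.4, 2.5]
grip_width: 0.0264
t 18.0 pos [0.7792 0.2162 0.1646] head -94.94 q6 1.789 w 0.0264 F [0.9 4.4 2.5]
[-0.0, 0.0048, -0.0029] 0.001 q6-> 1.79
[-0.0, 0.0148, -0.0081] 0.001 q6-> 1.79
[-0.0001, 0.0252, -0.0123] 0.001 q6-> 1.79
[-0.0001, 0.0361, -0.0153] 0.001 q6-> 1.79
[-0.0001, 0.0471, -0.0173] 0.001 q6-> 1.79
[-0.0001, 0.0584, -0.0182] 0.001 q6-> 1.79
[-0.0001, 0.0696, -0.0179] 0.001 q6-> 1.79
[-0.0001, 0.0808, -0.0165] 0.001 q6-> 1.79
[-0.0001, 0.0917, -0.014] 0.001 q6-> 1.79
[-0.0001, 0.1024, -0.0105] 0.001 q6-> 1.79
[-0.0001, 0.1127, -0.0058] 0.001 q6-> 1.79
[-0.0001, 0.1224, -0.0002] 0.001 q6-> 1.79
[-0.0001, 0.1315, 0.0063] 0.001 q6-> 1.79
[-0.0001, 0.14, 0.0138] 0.001 q6-> 1.79
[-0.0001, 0.1476, 0.022] 0.001 q6-> 1.79
[-0.0, 0.1544, 0.031] 0.001 q6-> 1.79
[-0.0, 0.1603, 0.0406] 0.001 q6-> 1.79
[0.0, 0.1651, 0.0507] 0.001 q6-> 1.79
```

```bash
python3 -m handwheel '[0,0.005,-0.003,0, 0,0.015,-0.008,0, 0,0.025,-0.012,0, 0,0.036,-0.0153,0, 0,0.047,-0.0173,0, 0,0.0584,-0.0182,0, 0,0.0696,-0.018,0, 0,0.081,-0.0165,0, 0,0.092,-0.014,0, 0,0.1024,-0.0105,0, 0,0.1127,-0.006,0, 0,0.1224,0,0, 0,0.1315,0.0063,0, 0,0.14,0.0138,0, 0,0.1476,0.022,0, 0,0.1544,0.031,0, 0,0.158,0.036,0, 0,0.16,0.0406,0, 0,0.163,0.046,0, 0,0.165,0.051,0]'
python3 -m handwheel '[0,0,0.001,0, 0,0,0.001,0]'
```

```text
t: 20.0
position: [0.6148, 0.2305, 0.1129]
orientation: [-0.676, 0.737, -0.0, 0.003]
wrist_force: [-0.8, 5.6, 2.4]
grip_width: 0.0265
t: 20.2
position: [0.6147, 0.2305, 0.1127]
orientation: [-0.676, 0.737, -0.0, 0.003]
wrist_force: [-2.6, 5.0, 5.8]
grip_width: 0.0266
```

```bash
python3 -m handwheel '[0,0,0.002,0, 0,0,0.002,0]'; python3 -m handwheel '[0,0,0.002,0, 0,0,0.002,0]'
```

```text
t: 20.4
position: [0.6148, 0.2305, 0.1125]
orientation: [-0.676, 0.737, -0.001, 0.003]
wrist_force: [-6.9, 4.4, 14.4]
grip_width: 0.0267
t: 20.6
position: [0.6149, 0.2305, 0.1122]
orientation: [-0.676, 0.737, -0.001, 0.004]
wrist_force: [-9.2, 3.2, 24.4]
grip_width: 0.0266
```

```bash
python3 -m handwheel '[0,0,0,0, 0,0,0,0, 0,0,0,0, 0,0,-0.03,0, 0,0,-0.07,0, 0,0,-0.10,0, 0,0,-0.10,0]' 0.3
python3 - <<'E'
from h import *
snap('scene','s6.png');snap('top','t6.png')
plan([(.612,-.003,.2,91.8)])
E
```

```text
t: 21.3
position: [0.6163, 0.2289, 0.2107]
orientation: [-0.676, 0.737, -0.003, 0.004]
wrist_force: [0.5, 1.0, 0.0]
grip_width: 0.0597
t 21.4 pos [0.6139 0.2284 0.2058] head -95.01 q6 1.845 w 0.0599 F [-0.1  0.2  0.4]
[0.2307, -0.0183, 0.0058] -0.119 q6-> 1.73
```

View pics/s6.png

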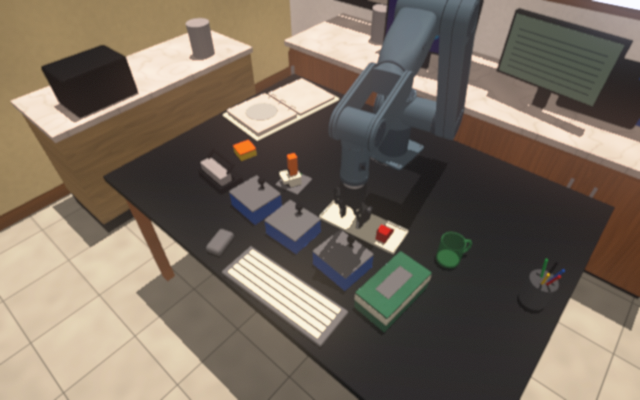

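Lid L is shut, red stands at the tray's left end. On to the middle box.

```bash
python3 -m handwheel '[0.2307,-0.0183,0.006,-0.119, 0.2307,-0.0183,0.006,-0.119, 0.2307,-0.0183,0.006,-0.119, 0.2307,-0.0183,0.006,-0.119, 0.2307,-0.0183,0.006,-0.119, 0.2307,-0.0183,0.006,-0.119, 0.2307,-0.0183,0.006,-0.119, 0.2307,-0.0183,0.006,-0.119, 0.2307,-0.0183,0.006,-0.119]'
python3 - <<'E'
from h import *
plan([(.612,-.003,.110,91.8)])
E
```

```text
t: 22.3
position: [0.6114, -0.0014, 0.1988]
orientation: [0.719, -0.695, -0.001, 0.0]
wrist_force: [-0.8, -1.1, 0.8]
grip_width: 0.0597
t 22.3 pos [ 0.6114 -0.0014  0.1988] head -88.08 q6 1.353 w 0.0597 F [-0.8 -1.1  0.8]
[0.0017, -0.0007, 0.0888] 0.002 q6-> 1.35
```

```bash
python3 -m handwheel '[0.001,-0.0005,0.03,0, 0.001,-0.0005,0.06,0, 0.001,-0.0005,0.08,0, 0.001,-0.0005,0.089,0, 0.001,-0.0005,0.089,0]'
python3 -m handwheel '[0,0,0,0, 0,0,0,0, 0,0,0,0, 0,0,0,0, 0,0,0,0, 0,0,0,0]' 1 30
python3 - <<'E'
from h import *
ths=[.05,.12,.2,.3,.4,.5,.6,.7,.8,.9,1.0,1.1,1.2,1.3,1.4,1.5,1.6,1.7,1.75]
p=st()['position']
w=np.array([a[:3] for a in arc((0,0),1.8,[0]+ths)]); w=w-w[0]+p
plan([(*a,91.8) for a in w[[5,10,19]]])
E
```

```text
t: 22.8
position: [0.6113, -0.0027, 0.109]
orientation: [0.719, -0.695, -0.001, 0.001]
wrist_force: [-0.6, -0.7, -0.7]
grip_width: 0.0597
t: 23.4
position: [0.613, -0.0013, 0.1123]
orientation: [0.718, -0.696, -0.0, -0.002]
wrist_force: [-0.4, 9.5, 4.1]
grip_width: 0.0265
t 23.4 pos [ 0.613  -0.0013  0.1123] head -88.18 q6 1.351 w 0.0265 F [-0.4  9.5  4.1]
[-0.0001, -0.0251, -0.037] 0.0 q6-> 1.35
[-0.0002, -0.0732, -0.065] 0.0 q6-> 1.35
[-0.0001, -0.165, -0.0511] 0.0 q6-> 1.35
```

```bash
python3 -m handwheel '[-0.001,-0.0023,-0.005,0, -0.001,-0.006,-0.012,0, -0.001,-0.0107,-0.02,0, -0.001,-0.0175,-0.029,0, -0.001,-0.025,-0.037,0, -0.001,-0.0335,-0.0445,0, -0.001,-0.0426,-0.051,0, -0.001,-0.0524,-0.0567,0, -0.001,-0.0626,-0.0613,0, -0.001,-0.0733,-0.065,0, -0.001,-0.0842,-0.0674,0, -0.001,-0.0954,-0.0688,0, -0.001,-0.1066,-0.069,0, -0.001,-0.118,-0.0683,0, -0.001,-0.129,-0.0663,0, -0.001,-0.14,-0.0633,0, -0.001,-0.15,-0.0592,0, -0.001,-0.16,-0.054,0, -0.001,-0.165,-0.051,0, -0.001,-0.165,-0.051,0]'
python3 -m handwheel '[0,0,0,0, 0,0,0,0, 0,0,0,0, 0,0,-0.03,0, 0,0,-0.08,0, 0,0,-0.13,0, 0,0,-0.13,0]' 0.3
python3 - <<'E'
from h import *
plan([(.36,.40,.29,-88)],sym=False)
E
```

```text
t: 25.4
position: [0.7794, 0.0006, 0.1637]
orientation: [0.718, -0.696, 0.003, -0.001]
wrist_force: [4.0, -2.8, 4.9]
grip_width: 0.0267
t: 26.1
position: [0.7794, 0.0025, 0.302]
orientation: [0.718, -0.696, 0.006, -0.005]
wrist_force: [-0.3, -0.4, 0.5]
grip_width: 0.06
t 26.1 pos [0.7794 0.0025 0.302 ] head -88.15 q6 1.399 w 0.06 F [-0.3 -0.4  0.5]
[-0.4109, 0.4065, 0.0046] -0.003 q6-> 1.4
```

```bash
python3 -m handwheel '[-0.27,0.385,0,0, -0.27,0.385,0,0, -0.27,0.385,0,0, -0.27,0.385,0,0, -0.27,0.385,0,0, -0.27,0.385,0,0, -0.27,0.385,0,0, -0.27,0.385,0,0, -0.27,0.385,0,0, -0.27,0.385,0,0, -0.27,0.385,0,0]'
python3 - <<'E'
from h import *
snap('scene','s7.png');im=snap('top','t7.png')
b=cv2.resize(im[100:200,270:370],None,fx=6,fy=6,interpolation=cv2.INTER_CUBIC)[:,:,::-1]
cv2.imwrite('pics/t7z.png',b)
E
```

```text
t: 27.2
position: [0.3806, 0.2615, 0.2916]
orientation: [0.72, -0.694, -0.0, -0.0]
wrist_force: [1.3, -0.5, 0.5]
grip_width: 0.0599
```

View pics/t7z.png

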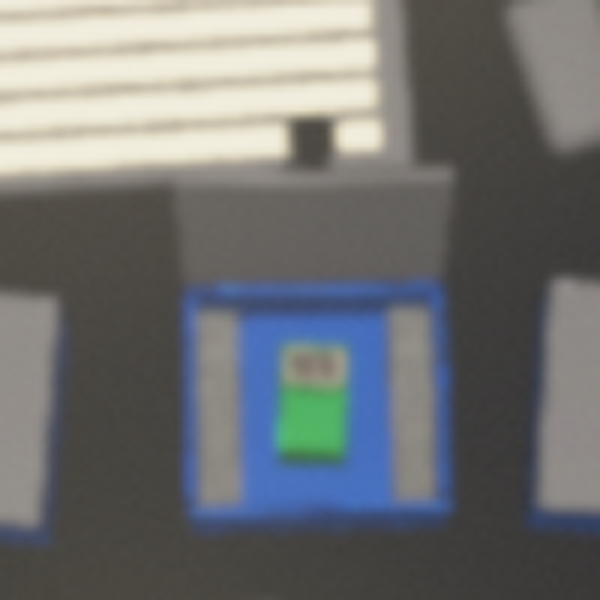

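View pics/s7.png

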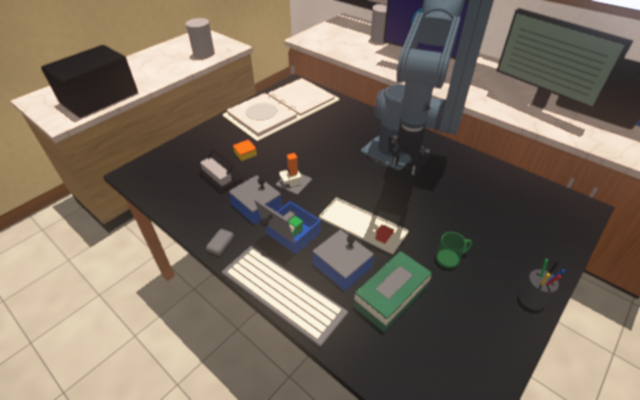

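```bash
python3 - <<'E'
from h import *
im=cv2.imread('pics/t7.png'); im2=cv2.imread('pics/s7.png')
a=fitcass(im,'top',.645,.005,-4,.005,verbose=False); b=fitcass(im2,'scene',.645,.005,-4,.005,verbose=False); print(np.round(a,4),np.round(b,4))
overlay('t7.png','top',*a[:3],.005,'o1.png'); overlay('s7.png','scene',*b[:3],.005,'o2.png')
cv2.imwrite('pics/o3.png',cv2.resize(np.hstack([cv2.imread('pics/o1.png'),cv2.imread('pics/o2.png')]),(800,400)))
E
```

```text
[ 6.56000e-01 -6.00000e-04 -9.15200e-01  1.74479e+01] [ 7.48100e-01 -1.67000e-02 -4.71011e+01  7.02820e+00]
```

View pics/o3.png

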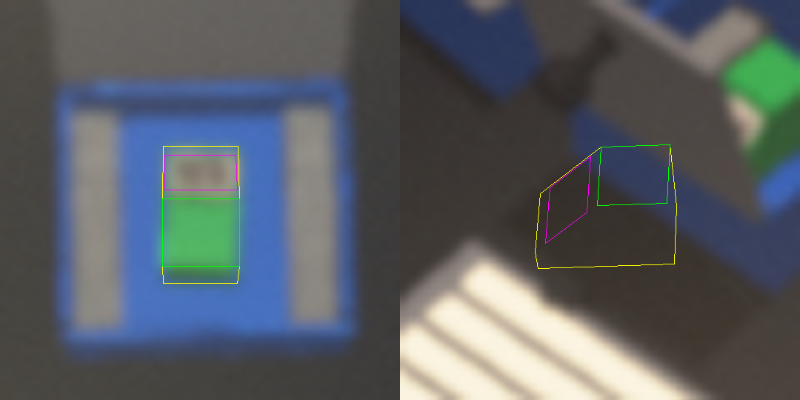

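```bash
python3 - <<'E'
from h import *
im=cv2.imread('pics/t7.png'); im2=cv2.imread('pics/s7.png')
fitcass(im,'top',.655,.001,-3,.005,half=14);b=fitcass(im2,'scene',.655,.001,-3,.005,half=14)
overlay('s7.png','scene',*b[:3],.005,'o4.png')
E
```

```text
top [ 0.6559 -0.0007] -4.5 8.04
   top [ 0.6553 -0.0007] -2.8 8.02
   top [ 0.6555 -0.001 ] -3.3 8.12
   top [ 0.6552 -0.0013] 175.0 10.39
   scene [ 0.6591 -0.0042] -18.7 15.98
   scene [ 0.6602 -0.0063] -27.3 15.95
   scene [0.6685 0.0028] -0.7 16.47
   scene [ 0.7332 -0.0009] 193.7 10.46h.py:58: RuntimeWarning: Mean of empty slice.
  return np.minimum(np.abs(A@k-o),60)[w].mean()
  ret = ret.dtype.type(ret / rcount)
```

View pics/o4.png

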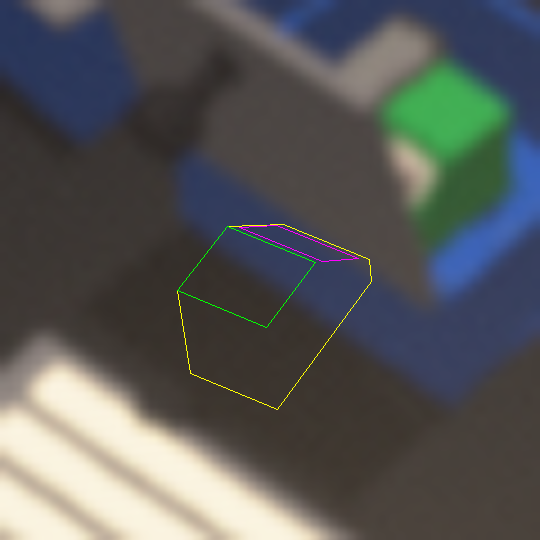

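```bash
python3 - <<'E'
from h import *
plan([(.6375,.001,.2,87)])
E
```

```text
t 27.3 pos [0.3835 0.2602 0.2915] head -88.09 q6 1.893 w 0.0597 F [-0.1 -1.   0.8]
[0.2675, -0.2451, 0.0918] 0.086 q6-> 1.98
```

```bash
python3 -m handwheel '[0.2675,-0.245,0.03,0.086, 0.2675,-0.245,0.03,0.086, 0.2675,-0.245,0.03,0.086, 0.2675,-0.245,0.06,0.086, 0.2675,-0.245,0.06,0.086, 0.2675,-0.245,0.092,0.086, 0.2675,-0.245,0.092,0.086, 0.2675,-0.245,0.092,0.086, 0.2675,-0.245,0.092,0.086, 0.2675,-0.245,0.092,0.086, 0.2675,-0.245,0.092,0.086]'
python3 - <<'E'
from h import *
plan([(.6375,.001,.047,87)])
E
```

```text
t: 28.4
position: [0.637, 0.0003, 0.1996]
orientation: [-0.688, 0.726, -0.0, 0.0]
wrist_force: [-0.2, 0.2, -0.5]
grip_width: 0.0593
t 28.4 pos [6.370e-01 3.000e-04 1.996e-01] head -93.13 q6 1.451 w 0.0593 F [-0.2  0.2 -0.5]
[-0.0007, -0.0005, 0.1526] -0.002 q6-> 1.45
```

```bash
python3 -m handwheel '[0,0,0.04,0, 0,0,0.08,0, 0,0,0.11,0, 0,0,0.13,0, 0,0,0.145,0, 0,0,0.1525,0, 0,0,0.1525,0]'
python3 -m handwheel '[0,0,0,0, 0,0,0,0, 0,0,0,0, 0,0,0,0, 0,0,0,0]' 1 40
python3 -m handwheel '[0,0,-0.01,0, 0,0,-0.03,0, 0,0,-0.06,0, 0,0,-0.10,0, 0,0,-0.14,0, 0,0,-0.16,0]'
python3 - <<'E'
from h import *
plan([(.4545+.0179,.168+.0022,.2,96.9)],sym=False)
snap('top','t8.png')
overlay('t8.png','top',.443,.2623,186.9,.004,'o5.png')
E
```

```text
t: 29.1
position: [0.6368, 0.0009, 0.0468]
orientation: [-0.688, 0.726, 0.0, -0.0]
wrist_force: [-0.6, -0.2, -0.1]
grip_width: 0.06
t: 29.6
position: [0.6382, 0.0003, 0.0485]
orientation: [-0.688, 0.726, -0.001, 0.001]
wrist_force: [-0.4, 0.0, 6.2]
grip_width: 0.0394
t: 30.2
position: [0.6382, 0.0003, 0.2116]
orientation: [-0.688, 0.726, -0.002, 0.002]
wrist_force: [0.4, -0.4, -0.2]
grip_width: 0.0391
t 30.2 pos [6.382e-01 3.000e-04 2.116e-01] head -93.1 q6 1.451 w 0.0391 F [ 0.4 -0.4 -0.2]
[-0.1607, 0.1748, 0.0105] 2.967 q6-> 4.42
```

View pics/o5.png

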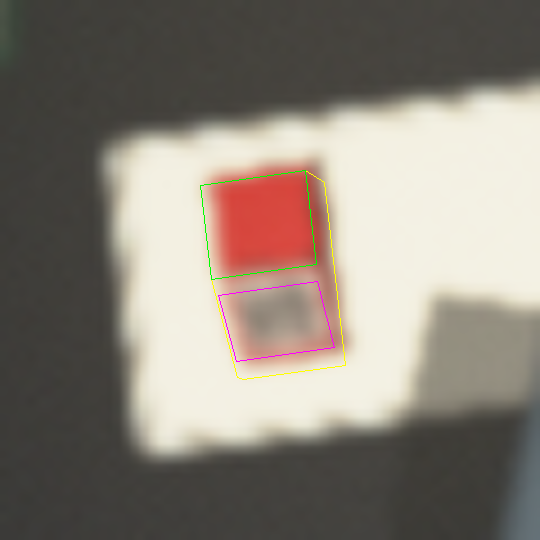

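```bash
python3 -m handwheel '[-0.1607,0.1748,0.005,-1.65, -0.1607,0.1748,0.005,-1.65, -0.1607,0.1748,0.005,-1.65, -0.1607,0.1748,0.005,-1.65, -0.1607,0.1748,0.005,-1.65, -0.1607,0.1748,0.005,-1.65, -0.1607,0.1748,0.005,-1.65, -0.1607,0.1748,0.005,-1.65, -0.1607,0.1748,0.005,-1.65, -0.1607,0.1748,0.005,-1.65, -0.1607,0.1748,0.005,-1.65, -0.1607,0.1748,0.005,-1.65]'
python3 -m handwheel '[0,0,0,-1.666, 0,0,0,-1.666, 0,0,0,-1.666, 0,0,0,-1.666, 0,0,0,-1.666, 0,0,0,-1.666, 0,0,0,-1.666, 0,0,0,-1.666, 0,0,0,-1.666, 0,0,0,-1.666, 0,0,0,-1.666, 0,0,0,-1.666, 0,0,0,-1.666]'
python3 - <<'E'
from h import *
plan([(.4545+.0179,.168+.0022,.0465,96.9)],sym=False)
E
```

```text
t: 31.45
position: [0.4706, 0.1703, 0.2013]
orientation: [1.0, 0.013, -0.001, 0.0]
wrist_force: [-0.4, 0.1, -1.4]
grip_width: 0.0397
t: 32.75
position: [0.471, 0.1703, 0.2016]
orientation: [0.665, 0.746, -0.0, -0.0]
wrist_force: [-0.1, -0.1, -0.7]
grip_width: 0.0393
t 32.75 pos [0.471  0.1703 0.2016] head 96.57 q6 -1.561 w 0.0393 F [-0.1 -0.1 -0.7]
[-0.0003, 0.0015, 0.1551] -0.006 q6-> -1.57
```

```bash
python3 -m handwheel '[0,0.0015,0.04,0, 0,0.0015,0.08,0, 0,0.0015,0.11,0, 0,0.0015,0.13,0, 0,0.0015,0.142,0, 0,0.0015,0.149,0, 0,0.0015,0.152,0, 0,0.0015,0.154,0, 0,0.0015,0.154,0]'
```

```text
t: 33.65
position: [0.4732, 0.1706, 0.0484]
orientation: [0.664, 0.748, 0.001, 0.0]
wrist_force: [0.2, -0.9, -1.8]
grip_width: 0.0392
```

```bash
python3 -m handwheel '[0,0,0.001,0, 0,0,0.001,0]'
```

```text
t: 33.85
position: [0.4734, 0.1707, 0.0476]
orientation: [0.663, 0.748, 0.001, 0.001]
wrist_force: [1.1, 0.7, 2.0]
grip_width: 0.0397
```

```bash
python3 -m handwheel '[0,0,0.0005,0, 0,0,0.0005,0, 0,0,0.0005,0]'
python3 -m handwheel '[0,0,0,0, 0,0,0,0, 0,0,0,0, 0,0,-0.03,0, 0,0,-0.07,0, 0,0,-0.12,0, 0,0,-0.17,0, 0,0,-0.22,0, 0,0,-0.22,0]' 0.3
python3 - <<'E'
from h import *
plan([(.779,.0005,.27,91.8),(.779,.0005,.163,91.8)])
E
```

```text
t: 34.15
position: [0.4735, 0.1707, 0.0475]
orientation: [0.663, 0.748, 0.001, 0.001]
wrist_force: [-1.1, 0.1, 7.9]
grip_width: 0.0394
t: 35.05
position: [0.4762, 0.1711, 0.2738]
orientation: [0.663, 0.748, 0.005, 0.005]
wrist_force: [0.1, 0.3, 0.3]
grip_width: 0.06
t 35.05 pos [0.4762 0.1711 0.2738] head 96.9 q6 -1.567 w 0.06 F [0.1 0.3 0.3]
[-0.2058, 0.2801, 0.0076] 0.089 q6-> -1.48
[-0.2058, 0.2786, 0.1146] 0.089 q6-> -1.48
```

```bash
python3 -m handwheel '[-0.206,0.282,0,0.089, -0.206,0.282,0,0.089, -0.206,0.282,0,0.089, -0.206,0.282,0,0.089, -0.206,0.282,0,0.089, -0.206,0.282,0,0.089, -0.206,0.282,0,0.089, -0.206,0.282,0,0.089, -0.206,0.282,0,0.089, -0.206,0.282,0,0.089, -0.206,0.282,0,0.089, -0.206,0.282,0,0.089]'
python3 - <<'E'
from h import *
plan([(.779,.0005,.163,91.8)])
E
```

```text
t: 36.25
position: [0.7766, 0.0011, 0.2683]
orientation: [0.696, 0.719, 0.001, 0.001]
wrist_force: [0.3, -0.0, 0.3]
grip_width: 0.0595
t 36.25 pos [0.7766 0.0011 0.2683] head 91.86 q6 -1.745 w 0.0595 F [ 0.3 -0.   0.3]
[-0.0006, 0.0022, 0.1053] 0.001 q6-> -1.74
```

```bash
python3 -m handwheel '[0,0.001,0.03,0, 0,0.001,0.06,0, 0,0.001,0.09,0, 0,0.001,0.105,0, 0,0.001,0.105,0]'
python3 -m handwheel '[0,0,0,0, 0,0,0,0, 0,0,0,0, 0,0,0,0, 0,0,0,0, 0,0,0,0]' 1 30
python3 -m handwheel '[0,-0.005,-0.003,0, 0,-0.015,-0.008,0, 0,-0.025,-0.012,0, 0,-0.036,-0.0153,0, 0,-0.047,-0.0173,0, 0,-0.0584,-0.0182,0, 0,-0.0696,-0.018,0, 0,-0.081,-0.0165,0, 0,-0.092,-0.014,0, 0,-0.1024,-0.0105,0, 0,-0.1127,-0.006,0, 0,-0.1224,0,0, 0,-0.1315,0.0063,0, 0,-0.14,0.0138,0, 0,-0.1476,0.022,0, 0,-0.1544,0.031,0, 0,-0.158,0.036,0, 0,-0.16,0.0406,0, 0,-0.163,0.046,0, 0,-0.165,0.051,0]'
python3 -m handwheel '[0,0,0.002,0, 0,0,0.002,0]'
```

```text
t: 36.75
position: [0.7767, 0.0006, 0.1591]
orientation: [0.696, 0.718, -0.001, -0.002]
wrist_force: [-1.0, 0.1, -0.8]
grip_width: 0.0597
t: 37.35
position: [0.7799, 0.0004, 0.164]
orientation: [0.696, 0.718, 0.002, 0.002]
wrist_force: [2.3, 2.7, 6.2]
grip_width: 0.0264
t: 39.35
position: [0.6135, -0.0014, 0.1109]
orientation: [0.696, 0.718, 0.002, -0.002]
wrist_force: [-0.9, 16.3, 33.1]
grip_width: 0.0267
t: 39.55
position: [0.6136, -0.0013, 0.1111]
orientation: [0.696, 0.718, 0.003, -0.001]
wrist_force: [-5.1, 14.5, 15.7]
grip_width: 0.0268
```

```bash
python3 -m handwheel '[0,0,0,0, 0,0,0,0, 0,0,0,0, 0,0,-0.03,0, 0,0,-0.07,0, 0,0,-0.10,0, 0,0,-0.10,0]' 0.3
python3 - <<'E'
from h import *
snap('scene','s9.png')
plan([(.606,-.2015,.2,84.3)])
E
```

```text
t: 40.25
position: [0.6161, -0.0064, 0.2133]
orientation: [0.696, 0.718, 0.002, 0.004]
wrist_force: [1.7, -0.7, 0.5]
grip_width: 0.06
t 40.3 pos [ 0.6148 -0.0061  0.2106] head 91.75 q6 -1.792 w 0.0596 F [-0.5 -0.2 -0.8]
[-0.195, -0.0148, 0.0109] 0.13 q6-> -1.66
```

View pics/s9.png

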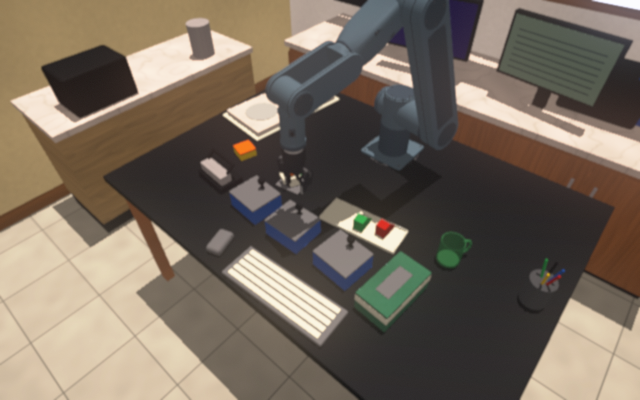

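Both cassettes on the tray, two lids shut. To the right box; the y reading was drifting, so I check before lowering.

```bash
python3 -m handwheel '[-0.195,-0.0148,0.006,0.13, -0.195,-0.0148,0.006,0.13, -0.195,-0.0148,0.006,0.13, -0.195,-0.0148,0.006,0.13, -0.195,-0.0148,0.006,0.13, -0.195,-0.0148,0.006,0.13, -0.195,-0.0148,0.006,0.13, -0.195,-0.0148,0.006,0.13, -0.195,-0.0148,0.006,0.13]'
python3 - <<'E'
from h import *
plan([(.606,-.2015,.11,84.3)])
E
```

```text
t: 41.2
position: [0.6048, -0.1991, 0.2023]
orientation: [0.74, 0.672, -0.0, -0.0]
wrist_force: [0.2, 0.8, 0.2]
grip_width: 0.0599
t 41.2 pos [ 0.6048 -0.1991  0.2023] head 84.45 q6 -1.967 w 0.0599 F [0.2 0.8 0.2]
[-0.0023, 0.0014, 0.0923] 0.003 q6-> -1.96
```

```bash
python3 -m handwheel '[-0.002,0.001,0.03,0, -0.002,0.001,0.06,0, -0.002,0.001,0.08,0, -0.002,0.001,0.092,0, -0.002,0.001,0.092,0]'
python3 -m handwheel '[0,0,0,0, 0,0,0,0, 0,0,0,0, 0,0,0,0, 0,0,0,0, 0,0,0,0]' 1 30
```

```text
t: 41.7
position: [0.6047, -0.2015, 0.1086]
orientation: [0.741, 0.672, -0.001, -0.002]
wrist_force: [-0.3, 0.3, -0.1]
grip_width: 0.06
t: 42.3
position: [0.6064, -0.2033, 0.112]
orientation: [0.741, 0.671, 0.001, 0.002]
wrist_force: [-0.6, -1.3, 6.0]
grip_width: 0.0264
```

```bash
python3 -m handwheel '[0,0.0023,-0.005,0, 0,0.006,-0.012,0, 0,0.0107,-0.02,0, 0,0.0175,-0.029,0, 0,0.025,-0.037,0, 0,0.0335,-0.0445,0, 0,0.0426,-0.051,0, 0,0.0524,-0.0567,0, 0,0.0626,-0.0613,0, 0,0.0733,-0.065,0, 0,0.0842,-0.0674,0, 0,0.0954,-0.0688,0, 0,0.1066,-0.069,0, 0,0.118,-0.0683,0, 0,0.129,-0.0663,0, 0,0.14,-0.0633,0, 0,0.15,-0.0592,0, 0,0.16,-0.054,0, 0,0.165,-0.051,0, 0,0.165,-0.051,0]'
python3 -m handwheel '[0,0,0,0, 0,0,0,0, 0,0,0,0, 0,0,-0.03,0, 0,0,-0.08,0, 0,0,-0.13,0, 0,0,-0.13,0]' 0.3
python3 - <<'E'
from h import *
plan([(.40,0.02,.29,84.4)])
E
```

```text
t: 44.3
position: [0.7723, -0.2183, 0.1634]
orientation: [0.741, 0.672, 0.002, 0.002]
wrist_force: [3.8, -0.5, 3.4]
grip_width: 0.0265
t: 45.0
position: [0.7718, -0.2198, 0.3024]
orientation: [0.741, 0.671, 0.003, 0.007]
wrist_force: [-0.0, 0.5, 1.4]
grip_width: 0.0601
t 45.0 pos [ 0.7718 -0.2198  0.3024] head 84.34 q6 -1.888 w 0.0601 F [-0.   0.5  1.4]
[0.202, -0.3938, 0.0053] -0.001 q6-> -1.89
```

```bash
python3 -m handwheel '[0.202,-0.394,0,0, 0.202,-0.394,0,0, 0.202,-0.394,0,0, 0.202,-0.394,0,0, 0.202,-0.394,0,0, 0.202,-0.394,0,0, 0.202,-0.394,0,0, 0.202,-0.394,0,0, 0.202,-0.394,0,0, 0.202,-0.394,0,0, 0.202,-0.394,0,0]'
python3 - <<'E'
from h import *
snap('scene','s10.png');im=snap('top','t10.png')
b=cv2.resize(im[100:250,220:420],None,fx=4,fy=4,interpolation=cv2.INTER_CUBIC)[:,:,::-1]
cv2.imwrite('pics/t10z.png',b)
E
```

```text
t: 46.1
position: [0.3972, 0.0213, 0.2919]
orientation: [0.741, 0.672, 0.001, 0.001]
wrist_force: [0.5, 0.3, -0.2]
grip_width: 0.0597
```

View pics/t10z.png

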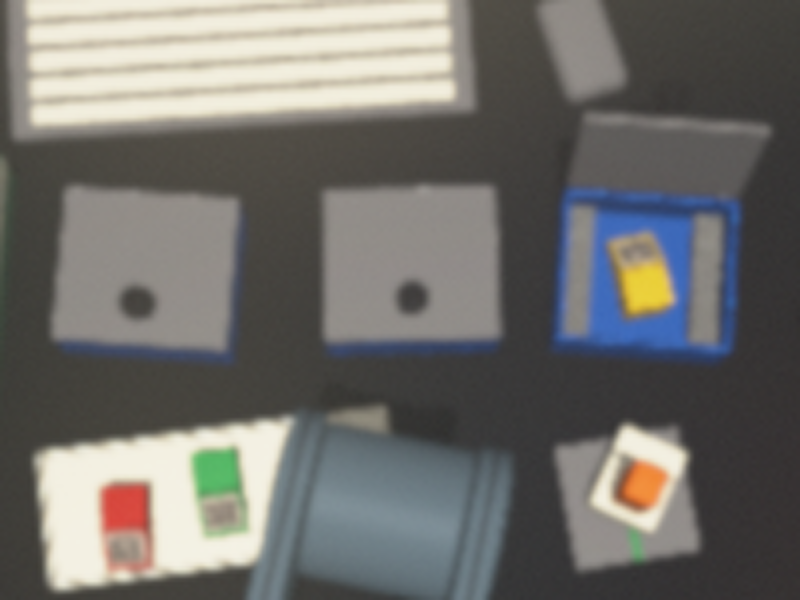

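View pics/s10.png

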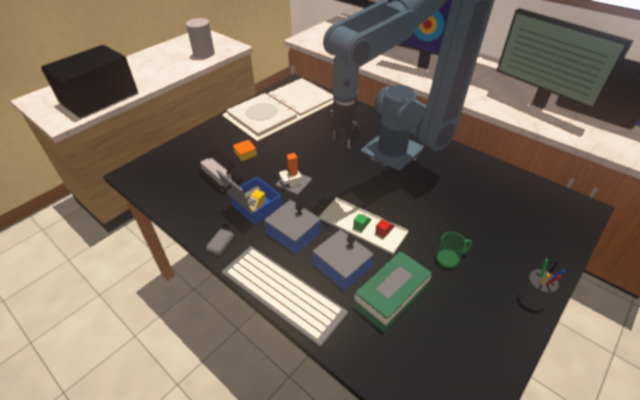

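```bash
python3 - <<'E'
from h import *
im=cv2.imread('pics/t10.png')
a=fitcass(im,'top',.648,-.21,15,.005,half=15); print(np.round(a,4))
overlay('t10.png','top',*a[:3],.005,'o6.png')
r=fitcass(im,'top',.43,.255,185,.004,half=15); g=fitcass(im,'top',.454,.168,187,.004,half=15); print(np.round(r,4),np.round(g,4))
overlay('t10.png','top',*r[:3],.004,'o7.png')
cv2.imwrite('pics/o8.png',cv2.resize(np.hstack([cv2.imread('pics/o6.png'),cv2.imread('pics/o7.png')]),(800,400)))
E
```

```text
top [ 0.6461 -0.2057] 9.7 11.09
   top [ 0.6459 -0.2058] 9.8 11.09
   top [ 0.6457 -0.2058] 9.6 11.11
   top [ 0.6478 -0.2071] 195.7 14.84
[ 0.6461 -0.2057  9.7009 11.0917]
   top [0.4282 0.2462] 178.5 12.55
   top [0.4279 0.2463] 179.3 12.52
   top [0.4279 0.246 ] 181.4 12.68
   top [0.4311 0.2478] 365.1 15.12
   top [0.4564 0.1661] 186.7 9.16
   top [0.4562 0.1661] 185.8 9.08
   top [0.4562 0.1657] 186.2 8.97
   top [0.4598 0.1674] 368.2 10.05
[  0.4279   0.2463 179.2552  12.5175] [4.562000e-01 1.657000e-01 1.862386e+02 8.974000e+00]
```

View pics/o8.png

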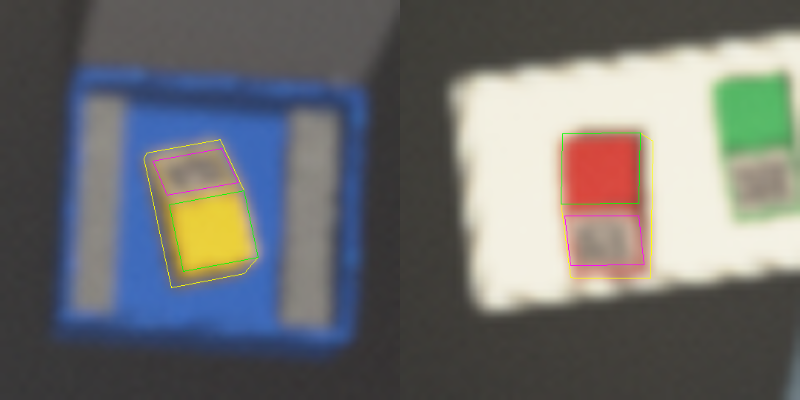

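```bash
python3 - <<'E'
from h import *
plan([(.6284,-.2086,.2,101.5)])
E
```

```text
t 46.2 pos [0.3984 0.0204 0.2916] head 84.33 q6 -1.702 w 0.0597 F [ 0.1 -0.1  0.6]
[-0.2052, 0.2514, 0.092] -0.3 q6-> -2.0
```

```bash
python3 -m handwheel '[-0.205,0.2515,0.03,-0.3, -0.205,0.2515,0.03,-0.3, -0.205,0.2515,0.03,-0.3, -0.205,0.2515,0.03,-0.3, -0.205,0.2515,0.06,-0.3, -0.205,0.2515,0.092,-0.3, -0.205,0.2515,0.092,-0.3, -0.205,0.2515,0.092,-0.3, -0.205,0.2515,0.092,-0.3, -0.205,0.2515,0.092,-0.3, -0.205,0.2515,0.092,-0.3]'
python3 - <<'E'
from h import *
plan([(.6284,-.2086,.047,101.5)])
im=snap('top','t11.png')
E
```

```text
t: 47.3
position: [0.6279, -0.2075, 0.2015]
orientation: [0.632, 0.775, 0.0, 0.002]
wrist_force: [0.2, -0.4, 1.1]
grip_width: 0.0596
t 47.3 pos [ 0.6279 -0.2075  0.2015] head 101.56 q6 -2.26 w 0.0596 F [ 0.2 -0.4  1.1]
[-0.0009, -0.0001, 0.1545] 0.001 q6-> -2.26
```

```bash
python3 -m handwheel '[-0.001,0,0.04,0, -0.001,0,0.08,0, -0.001,0,0.11,0, -0.001,0,0.13,0, -0.001,0,0.145,0, -0.001,0,0.154,0, -0.001,0,0.154,0]'
python3 -m handwheel '[0,0,0,0, 0,0,0,0, 0,0,0,0, 0,0,0,0, 0,0,0,0]' 1 40
python3 -m handwheel '[0,0,-0.01,0, 0,0,-0.03,0, 0,0,-0.06,0, 0,0,-0.10,0, 0,0,-0.14,0, 0,0,-0.16,0]'
python3 - <<'E'
from h import *
plan([(.4659+.0179,.0737+.0022,.2,-83.1)],sym=False)
E
```

```text
t: 48.05
position: [0.6276, -0.2085, 0.0452]
orientation: [0.632, 0.775, -0.0, -0.0]
wrist_force: [0.2, -0.2, -0.6]
grip_width: 0.0594
t: 48.55
position: [0.6288, -0.2094, 0.047]
orientation: [0.633, 0.775, 0.0, 0.001]
wrist_force: [0.6, 0.1, 6.2]
grip_width: 0.0396
t: 49.15
position: [0.6289, -0.2095, 0.2101]
orientation: [0.633, 0.775, 0.001, 0.003]
wrist_force: [1.2, -0.6, 0.1]
grip_width: 0.0393
t 49.15 pos [ 0.6289 -0.2095  0.2101] head 101.53 q6 -2.261 w 0.0393 F [ 1.2 -0.6  0.1]
[0.3087, -0.0852, 0.0086] -3.061 q6-> -5.32
```

```bash
python3 -m handwheel '[0.3087,-0.0852,0,1.6, 0.3087,-0.0852,0,1.6, 0.3087,-0.0852,0,1.6, 0.3087,-0.0852,0,1.6, 0.3087,-0.0852,0,1.6, 0.3087,-0.0852,0,1.6, 0.3087,-0.0852,0,1.6, 0.3087,-0.0852,0,1.6, 0.3087,-0.0852,0,1.6, 0.3087,-0.0852,0,1.6, 0.3087,-0.0852,0,1.6, 0.3087,-0.0852,0,1.6]'
python3 -m handwheel '[0,0,0,1.622, 0,0,0,1.622, 0,0,0,1.622, 0,0,0,1.622, 0,0,0,1.622, 0,0,0,1.622, 0,0,0,1.622, 0,0,0,1.622, 0,0,0,1.622, 0,0,0,1.622, 0,0,0,1.622, 0,0,0,1.622, 0,0,0,1.622]'
python3 - <<'E'
from h import *
plan([(.4659+.0179,.0737+.0022,.0465,-83.1)],sym=False)
E
```

```text
t: 50.35
position: [0.4824, 0.0766, 0.2057]
orientation: [0.996, 0.086, 0.0, 0.0]
wrist_force: [0.3, 0.1, -0.6]
grip_width: 0.0398
t: 51.65
position: [0.4826, 0.0765, 0.2054]
orientation: [0.75, -0.661, 0.0, -0.0]
wrist_force: [0.2, 0.1, -1.2]
grip_width: 0.0395
t 51.65 pos [0.4826 0.0765 0.2054] head -82.79 q6 1.374 w 0.0395 F [ 0.2  0.1 -1.2]
[0.0008, -0.0012, 0.1589] 0.005 q6-> 1.38
```

```bash
python3 -m handwheel '[0,-0.001,0.04,0, 0,-0.001,0.08,0, 0,-0.001,0.11,0, 0,-0.001,0.13,0, 0,-0.001,0.145,0, 0,-0.001,0.153,0, 0,-0.001,0.157,0, 0,-0.001,0.158,0, 0,-0.001,0.158,0]'
```

```text
t: 52.55
position: [0.4842, 0.0766, 0.0479]
orientation: [0.749, -0.663, 0.0, -0.0]
wrist_force: [-0.9, -0.5, -1.7]
grip_width: 0.0392
```

```bash
python3 -m handwheel '[0,0,0.001,0, 0,0,0.001,0]'
```

```text
t: 52.75
position: [0.484, 0.0767, 0.0468]
orientation: [0.749, -0.663, 0.0, -0.0]
wrist_force: [-0.5, -0.8, -1.1]
grip_width: 0.0393
```

```bash
python3 -m handwheel '[0,0,0.001,0, 0,0,0.001,0]'
```

```text
t: 52.95
position: [0.484, 0.0767, 0.046]
orientation: [0.749, -0.663, 0.0, -0.0]
wrist_force: [-1.4, -1.0, 5.2]
grip_width: 0.0392
```

```bash
python3 -m handwheel '[0,0,0,0, 0,0,0,0, 0,0,0,0, 0,0,-0.03,0, 0,0,-0.07,0, 0,0,-0.12,0, 0,0,-0.17,0, 0,0,-0.22,0, 0,0,-0.22,0]' 0.3
python3 - <<'E'
from h import *
plan([(.772,-.219,.268,84.4),(.772,-.219,.163,84.4)])
E
```

```text
t: 53.85
position: [0.4872, 0.0765, 0.2727]
orientation: [0.749, -0.663, 0.006, -0.004]
wrist_force: [-0.2, -0.4, 0.3]
grip_width: 0.0596
t 53.85 pos [0.4872 0.0765 0.2727] head -83.07 q6 1.379 w 0.0596 F [-0.2 -0.4  0.3]
[0.3277, -0.2469, 0.009] 0.219 q6-> 1.6
[0.3275, -0.2455, 0.114] 0.219 q6-> 1.6
```

```bash
python3 -m handwheel '[0.3277,-0.248,0,0.219, 0.3277,-0.248,0,0.219, 0.3277,-0.248,0,0.219, 0.3277,-0.248,0,0.219, 0.3277,-0.248,0,0.219, 0.3277,-0.248,0,0.219, 0.3277,-0.248,0,0.219, 0.3277,-0.248,0,0.219, 0.3277,-0.248,0,0.219, 0.3277,-0.248,0,0.219, 0.3277,-0.248,0,0.219, 0.3277,-0.248,0,0.219, 0.3277,-0.248,0,0.219]'
python3 - <<'E'
from h import *
plan([(.772,-.219,.163,84.4)])
E
```

```text
t: 55.15
position: [0.769, -0.2173, 0.2668]
orientation: [-0.672, 0.74, -0.001, 0.0]
wrist_force: [-0.0, 0.6, 0.7]
grip_width: 0.0599
t 55.15 pos [ 0.769  -0.2173  0.2668] head -95.55 q6 1.253 w 0.0599 F [-0.   0.6  0.7]
[0.0014, -0.0031, 0.1038] 0.001 q6-> 1.25
```

```bash
python3 -m handwheel '[0.0014,-0.002,0.03,0, 0.0014,-0.002,0.06,0, 0.0014,-0.002,0.09,0, 0.0014,-0.002,0.104,0, 0.0014,-0.002,0.104,0]'
python3 -m handwheel '[0,0,0,0, 0,0,0,0, 0,0,0,0, 0,0,0,0, 0,0,0,0, 0,0,0,0]' 1 30
python3 -m handwheel '[0,0.005,-0.003,0, 0,0.015,-0.008,0, 0,0.025,-0.012,0, 0,0.036,-0.0153,0, 0,0.047,-0.0173,0, 0,0.0584,-0.0182,0, 0,0.0696,-0.018,0, 0,0.081,-0.0165,0, 0,0.092,-0.014,0, 0,0.1024,-0.0105,0, 0,0.1127,-0.006,0, 0,0.1224,0,0, 0,0.1315,0.0063,0, 0,0.14,0.0138,0, 0,0.1476,0.022,0, 0,0.1544,0.031,0, 0,0.158,0.036,0, 0,0.16,0.0406,0, 0,0.163,0.046,0, 0,0.165,0.051,0]'
python3 -m handwheel '[0,0,0.001,0, 0,0,0.001,0]'
```

```text
t: 55.65
position: [0.7698, -0.2191, 0.159]
orientation: [-0.672, 0.741, 0.002, -0.001]
wrist_force: [-1.0, -0.2, 0.4]
grip_width: 0.0598
t: 56.25
position: [0.7728, -0.2185, 0.1645]
orientation: [-0.672, 0.741, -0.001, 0.002]
wrist_force: [1.3, 5.6, 3.1]
grip_width: 0.0263
t: 58.25
position: [0.6076, -0.2036, 0.1117]
orientation: [-0.672, 0.741, -0.001, 0.001]
wrist_force: [-4.9, 11.0, 32.4]
grip_width: 0.0264
t: 58.45
position: [0.6077, -0.2036, 0.112]
orientation: [-0.672, 0.741, -0.001, 0.001]
wrist_force: [-3.2, 7.2, 15.4]
grip_width: 0.0268
```

```bash
python3 -m handwheel '[0,0,0,0, 0,0,0,0, 0,0,0,0, 0,0,-0.03,0, 0,0,-0.08,0, 0,0,-0.13,0, 0,0,-0.16,0, 0,0,-0.16,0]' 0.3
python3 - <<'E'
from h import *
plan([(.27,-.42,.27,-95.5)],sym=False)
E
```

```text
t: 59.25
position: [0.6091, -0.2058, 0.2754]
orientation: [-0.671, 0.741, -0.005, 0.002]
wrist_force: [1.2, 0.1, 0.6]
grip_width: 0.0596
t 59.25 pos [ 0.6091 -0.2058  0.2754] head -95.65 q6 1.171 w 0.0596 F [1.2 0.1 0.6]
[0.2465, 0.3165, 0.0034] -0.003 q6-> 1.17
```

```bash
python3 -m handwheel '[0.2465,0.3165,0,0, 0.2465,0.3165,0,0, 0.2465,0.3165,0,0, 0.2465,0.3165,0,0, 0.2465,0.3165,0,0, 0.2465,0.3165,0,0, 0.2465,0.3165,0,0, 0.2465,0.3165,0,0, 0.2465,0.3165,0,0, 0.2465,0.3165,0,0]'
python3 - <<'E'
from h import *
snap('scene','s12.png');im=snap('top','t12.png')
cv2.imwrite('pics/t12z.png',cv2.resize(im[125:260,220:420],None,fx=4,fy=4,interpolation=cv2.INTER_CUBIC)[:,:,::-1])
im=cv2.imread('pics/t12.png')
for n,g in (('r',(.428,.246,180)),('g',(.456,.167,186.5)),('y',(.466,.074,187))):
    print(n,np.round(fitcass(im,'top',*g,.004,half=15,verbose=False),4))
im=cv2.imread('pics/s12.png')
for n,g in (('r',(.428,.246,180)),('g',(.456,.167,186.5)),('y',(.466,.074,187))):
    f=fitcass(im,'scene',*g,.004,half=13,verbose=False);print(n,np.round(f,4))
    overlay('s12.png','scene',*f[:3],.004,'os12%s.png'%n)
cv2.imwrite('pics/os12.png',cv2.resize(np.hstack([cv2.imread('pics/os12%s.png'%n) for n in 'rgy']),(798,266)))
E
```

```text
t: 60.25
position: [0.2664, -0.419, 0.2683]
orientation: [-0.67, 0.742, 0.001, 0.0]
wrist_force: [-0.0, -0.5, 0.4]
grip_width: 0.0597
r [  0.4278   0.2462 178.5522  12.811 ]
g [4.565000e-01 1.656000e-01 1.865522e+02 5.447700e+00]
y [4.657000e-01 7.210000e-02 1.867977e+02 5.455800e+00]
r [4.123000e-01 2.446000e-01 3.629201e+02 2.721410e+01]
g [4.566000e-01 1.664000e-01 2.010035e+02 2.742290e+01]
y [4.672000e-01 6.480000e-02 2.184959e+02 2.798110e+01]
```

View pics/t12z.png

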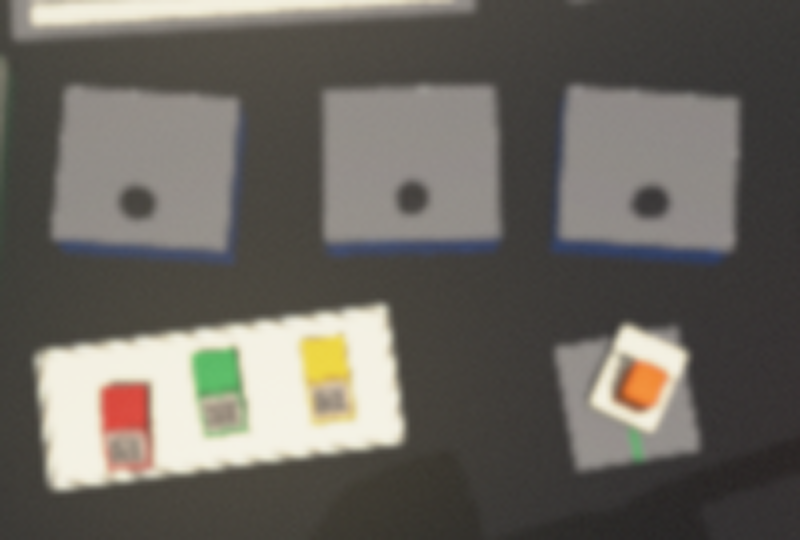

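View pics/s12.png

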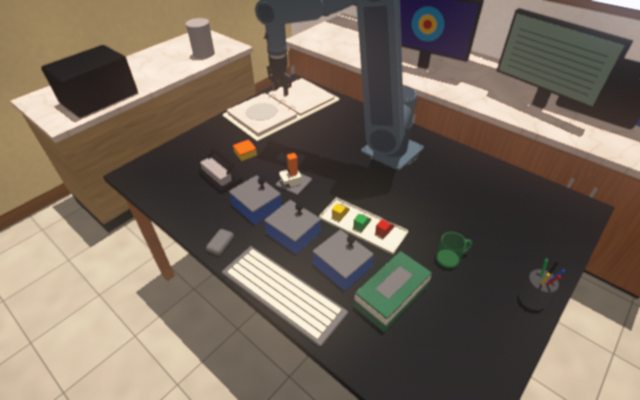

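View pics/os12.png

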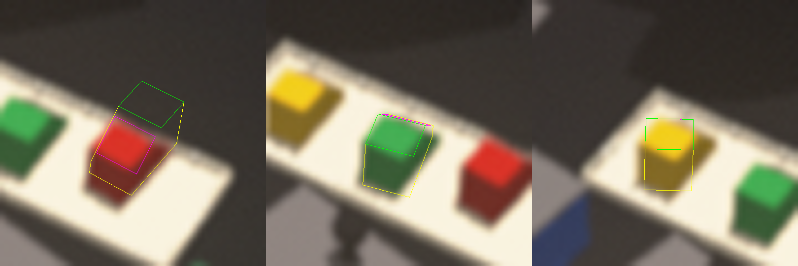

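```bash
cat > fs.py <<'E'
from h import *
def box(x,y,yaw,x0,x1,hw,z0,z1):
    P=np.array([(u,v,w) for u in(x0,x1) for v in(-hw,hw) for w in(z0,z1)]); c,s=np.cos(yaw),np.sin(yaw)
    return P@np.array([[c,-s,0],[s,c,0],[0,0,1]]).T+[x,y,0]
def fitscan(tn,sn,p0,zp=.008):
    ims={'top':cv2.imread('pics/'+tn).astype(float),'scene':cv2.imread('pics/'+sn).astype(float)}; S=6;half=16
    def cost(p,parts=False):
        tot=[]
        for c,im in ims.items():
            uv=proj(c,[p0[0],p0[1],zp+.06])[0]; a,b=np.round(uv).astype(int)-half
            obs=im[b:b+2*half,a:a+2*half]; 
            for kind in('h','b'):
                pts=box(p[0],p[1],p[2],-.022,.012,.015,zp+.045,zp+.135) if kind=='h' else box(p[0],p[1],p[2],-.03,.045,.03,zp+.012,zp+.045)
                if kind=='b' and c=='scene': continue
                ch=obs[...,2]-obs[...,0] if kind=='h' else obs[...,0:3].max(2)
                q=cv2.convexHull(((proj(c,pts)-[a,b]+.5)*S).astype(np.float32)).reshape(-1,2)
                m=np.zeros((2*half*S,)*2,np.float32); cv2.fillPoly(m,[np.round(q*16).astype(np.int32)],1.,shift=4)
                m=cv2.resize(cv2.GaussianBlur(m,(0,0),S*.9),(2*half,2*half),interpolation=cv2.INTER_AREA)
                A=np.c_[m.ravel(),np.ones(m.size)]; o=ch.ravel(); k=np.linalg.lstsq(A,o,rcond=None)[0]
                tot.append(np.minimum(np.abs(A@k-o),80).mean()/max(abs(k[0]),20))
        return tot if parts else sum(tot)
    best=None
    for dy in(-.3,0,.3):
        s=np.array(p0)+[0,0,dy]; r=minimize(cost,s,method='Nelder-Mead',options=dict(initial_simplex=np.array([s,s+[.008,0,0],s+[0,.008,0],s+[0,0,.2]]),xatol=1e-4,fatol=1e-4))
        print(np.round(r.x[:2],4),round(np.degrees(r.x[2]),1),round(r.fun,3),np.round(cost(r.x,True),3))
        if best is None or r.fun<best.fun: best=r
    return best.x
if __name__=='__main__':
    p=fitscan('t12.png','s12.png',[.45,-.187,-.45])
    out=[]
    for fn,c in(('t12.png','top'),('s12.png','scene')):
        im=cv2.imread('pics/'+fn); uv=proj(c,[p[0],p[1],.07])[0]; a,b=np.round(uv).astype(int)-20; f=10
        z=cv2.resize(im[b:b+40,a:a+40],None,fx=f,fy=f,interpolation=cv2.INTER_CUBIC)
        for pts,col in((box(*p,-.022,.012,.015,.053,.143),(0,255,0)),(box(*p,-.03,.045,.03,.02,.053),(255,0,255))):
            q=cv2.convexHull(((proj(c,pts)-[a,b]+.5)*f).astype(np.float32)); cv2.polylines(z,[q.astype(int)],True,col,1)
        out.append(z)
    cv2.imwrite('pics/fs.png',np.hstack(out))
E
python3 fs.py
```

```text
[ 0.4539 -0.1932] -26.3 0.44 [0.075 0.236 0.128]
[ 0.4539 -0.1932] -26.4 0.439 [0.075 0.236 0.128]
[ 0.4539 -0.1932] -26.5 0.439 [0.075 0.236 0.128]
```

View pics/fs.png

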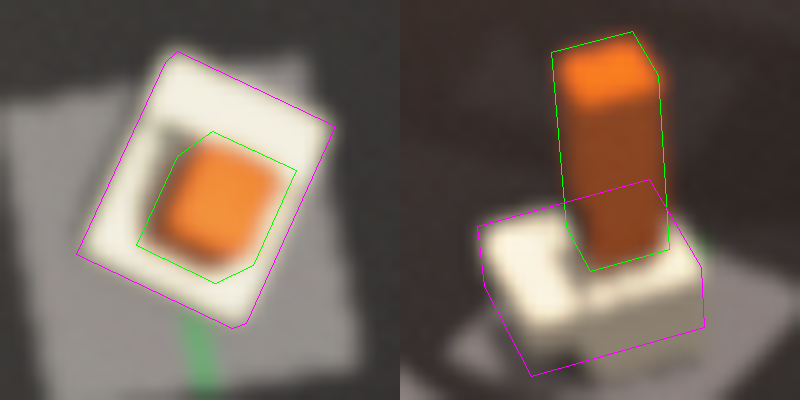

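```bash
python3 - <<'E'
from h import *
plan([(.4495,-.1903,.22,63.6)])
E
```

```text
t 60.35 pos [ 0.2682 -0.4179  0.2686] head -95.63 q6 0.443 w 0.0594 F [ 0.6 -0.5  0.6]
[-0.2443, -0.1581, 0.0489] 0.362 q6-> 0.81
```

```bash
python3 -m handwheel '[-0.2443,-0.158,0.04,0.362, -0.2443,-0.158,0.04,0.362, -0.2443,-0.158,0.04,0.362, -0.2443,-0.158,0.04,0.362, -0.2443,-0.158,0.04,0.362, -0.2443,-0.158,0.049,0.362, -0.2443,-0.158,0.049,0.362, -0.2443,-0.158,0.049,0.362, -0.2443,-0.158,0.049,0.362, -0.2443,-0.158,0.049,0.362]'
python3 - <<'E'
from h import *
plan([(.4495,-.1903,.11,63.6)])
E
```

```text
t: 61.35
position: [0.4488, -0.1917, 0.2207]
orientation: [-0.527, 0.85, -0.0, -0.0]
wrist_force: [0.4, 0.1, 0.1]
grip_width: 0.06
t 61.35 pos [ 0.4488 -0.1917  0.2207] head -116.41 q6 1.4 w 0.06 F [0.4 0.1 0.1]
[-0.0016, 0.0, 0.1107] -0.0 q6-> 1.4
```

```bash
python3 -m handwheel '[-0.0015,0,0.03,0, -0.0015,0,0.06,0, -0.0015,0,0.08,0, -0.0015,0,0.1,0, -0.0015,0,0.11,0, -0.0015,0,0.11,0]'
python3 -m handwheel '[0,0,0,0, 0,0,0,0, 0,0,0,0, 0,0,0,0, 0,0,0,0]' 1 60
python3 - <<'E'
from h import *
plan([])
snap('scene','s13.png')
E
```

```text
t: 61.95
position: [0.4486, -0.19, 0.1094]
orientation: [-0.526, 0.85, 0.001, -0.0]
wrist_force: [0.5, 0.5, 0.5]
grip_width: 0.0598
t: 62.45
position: [0.4504, -0.19, 0.1114]
orientation: [-0.527, 0.85, -0.001, 0.0]
wrist_force: [-0.4, -0.7, 6.7]
grip_width: 0.0291
t 62.45 pos [ 0.4504 -0.19    0.1114] head -116.35 q6 1.403 w 0.0291 F [-0.4 -0.7  6.7]
```

View pics/s13.png

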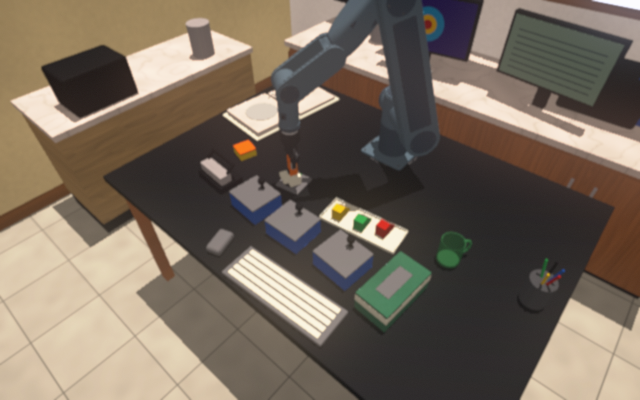

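```bash
python3 -m handwheel '[0,0,-0.005,0, 0,0,-0.02,0, 0,0,-0.05,0, 0,0,-0.08,0, 0,0,-0.11,0, 0,0,-0.12,0]'
python3 - <<'E'
from h import *
for n,p in (('r',(.428,.2485,179)),('g',(.456,.1683,186.6)),('y',(.466,.0744,186.8))):
    overlay('s12.png','scene',*p,.004,'os_%s.png'%n,half=15,f=18);overlay('t12.png','top',*p,.004,'ot_%s.png'%n,half=15,f=18)
cv2.imwrite('pics/ov.png',cv2.resize(np.vstack([np.hstack([cv2.imread('pics/o%s_%s.png'%(c,n)) for n in 'rgy']) for c in 'st']),(798,532)))
plan([(.315,.2505,.23,-91),(.315,.2505,.183,-91)],sym=False)
E
```

```text
t: 63.1
position: [0.4507, -0.1899, 0.2331]
orientation: [-0.527, 0.85, -0.002, 0.001]
wrist_force: [0.9, 0.1, -2.4]
grip_width: 0.0293
t 63.1 pos [ 0.4507 -0.1899  0.2331] head -116.35 q6 1.403 w 0.0293 F [ 0.9  0.1 -2.4]
[-0.3345, 0.3171, 0.0015] -0.442 q6-> 0.96
[-0.3345, 0.3173, 0.0485] -0.442 q6-> 0.96
```

View pics/ov.png

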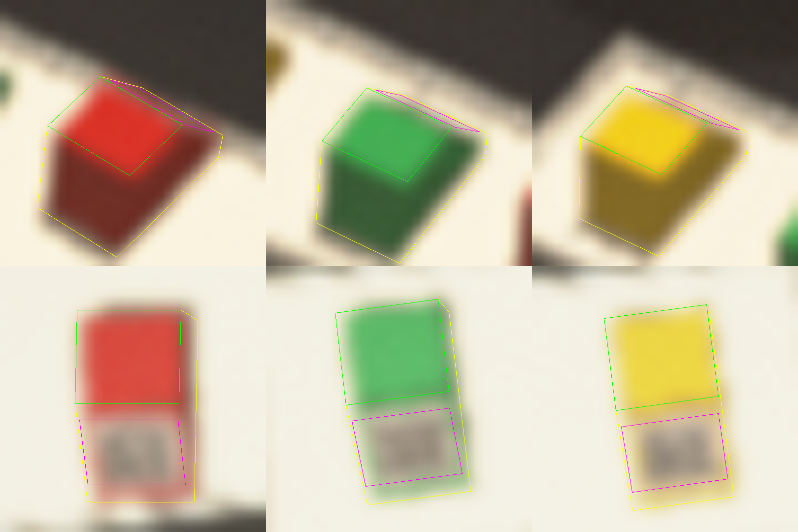

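```bash
python3 -m handwheel '[-0.3345,0.317,0,-0.442, -0.3345,0.317,0,-0.442, -0.3345,0.317,0,-0.442, -0.3345,0.317,0,-0.442, -0.3345,0.317,0,-0.442, -0.3345,0.317,0,-0.442, -0.3345,0.317,0,-0.442, -0.3345,0.317,0,-0.442, -0.3345,0.317,0,-0.442, -0.3345,0.317,0,-0.442, -0.3345,0.317,0,-0.442, -0.3345,0.317,0,-0.442, -0.3345,0.317,0,-0.442]'
python3 - <<'E'
from h import *
plan([(.3147,.2507,.183,-91)],sym=False)
E
```

```text
t: 64.4
position: [0.3146, 0.2498, 0.2299]
orientation: [-0.7, 0.714, -0.0, -0.001]
wrist_force: [-0.5, 0.9, -3.0]
grip_width: 0.0294
t 64.4 pos [0.3146 0.2498 0.2299] head -91.15 q6 1.983 w 0.0294 F [-0.5  0.9 -3. ]
[-0.001, -0.0001, 0.0469] -0.003 q6-> 1.98
```

```bash
python3 -m handwheel '[-0.001,0,0.02,0, -0.001,0,0.035,0, -0.001,0,0.043,0, -0.001,0,0.0455,0, -0.001,0,0.0455,0]'
python3 - <<'E'
from h import *
plan([])
im=snap('scene','s14.png');t=snap('top','t14.png')
z=cv2.resize(im[150:290,280:440],(640,560),interpolation=cv2.INTER_CUBIC)[:,:,::-1]; cv2.imwrite('pics/s14z.png',z)
E
```

```text
t: 64.9
position: [0.3146, 0.2514, 0.1848]
orientation: [-0.7, 0.714, 0.0, -0.0]
wrist_force: [-0.6, 0.1, -2.4]
grip_width: 0.0297
t 64.9 pos [0.3146 0.2514 0.1848] head -91.13 q6 1.986 w 0.0297 F [-0.6  0.1 -2.4]
```

View pics/s14z.png

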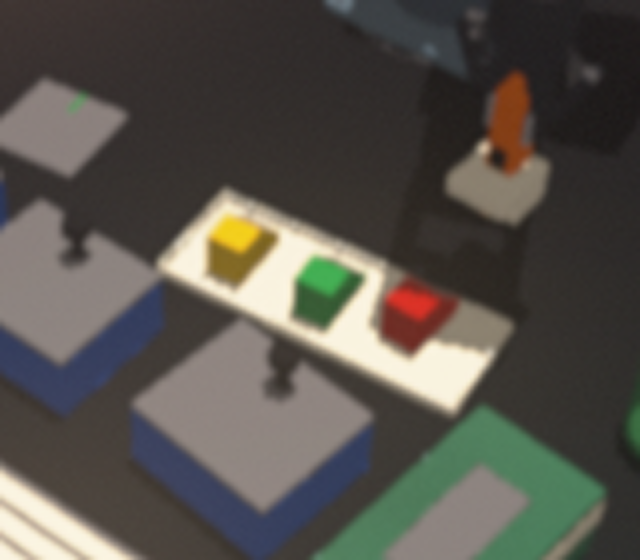

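View pics/t14.png

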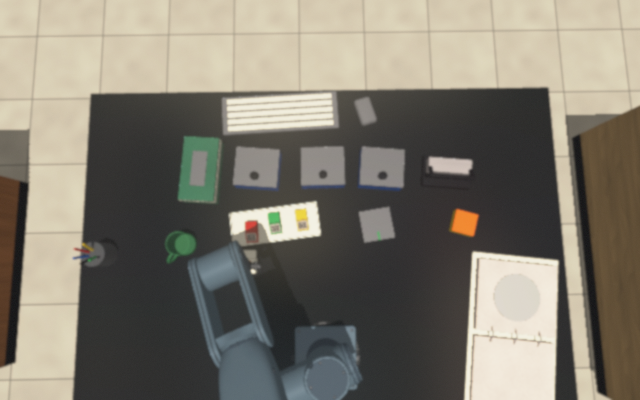

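```bash
cat > chk.py <<'E'
from h import *
from fs import box
import sys
def chk(tn,sn,so,yaw,zf,out):
    o=[]
    yaw=np.radians(yaw)
    for fn,c in((tn,'top'),(sn,'scene')):
        im=cv2.imread('pics/'+fn); uv=proj(c,[so[0]+.04,so[1],zf+.02])[0]; a,b=np.round(uv).astype(int)-25; f=16 
        z=cv2.resize(im[b:b+50,a:a+50],None,fx=f,fy=f,interpolation=cv2.INTER_CUBIC)
        for pts,col in((box(so[0],so[1],yaw,-.022,.012,.015,zf+.045,zf+.135),(0,255,0)),(box(so[0],so[1],yaw,-.03,.045,.03,zf+.025,zf+.045),(255,0,255)),(box(so[0],so[1],yaw,-.03,.02,.03,zf,zf+.045),(255,255,0))):
            q=cv2.convexHull(((proj(c,pts)-[a,b]+.5)*f).astype(np.float32)); cv2.polylines(z,[q.astype(int)],True,col,1)
        o.append(cv2.resize(z,(400,400)))
    cv2.imwrite('pics/'+out,np.hstack(o))
E
python3 - <<'E'
from h import *
from chk import chk
im=cv2.imread('pics/t14.png'); print(np.round(fitcass(im,'top',.428,.246,179,.004,half=11,verbose=False),4))
chk('t14.png','s14.png',(.3196,.2512),-1.1,.0811,'c14.png')
E
```

```text
[  0.4469   0.266  259.5084  18.194 ]
```

View pics/c14.png

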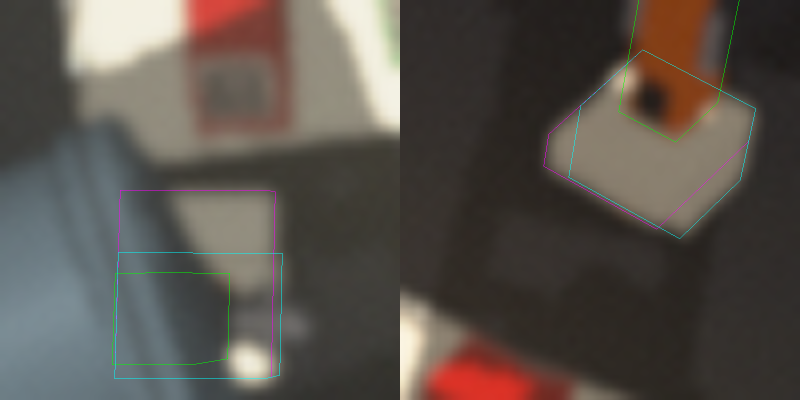

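```bash
python3 - <<'E'
from h import *
a=[]
for fn in('t12.png','t14.png'):
    overlay(fn,'top',.4278,.2462,179,.004,'x.png',half=18,f=22); a.append(cv2.resize(cv2.imread('pics/x.png'),(400,400)))
cv2.imwrite('pics/c15.png',np.hstack(a))
E
```

```text
(no output)
```

View pics/c15.png

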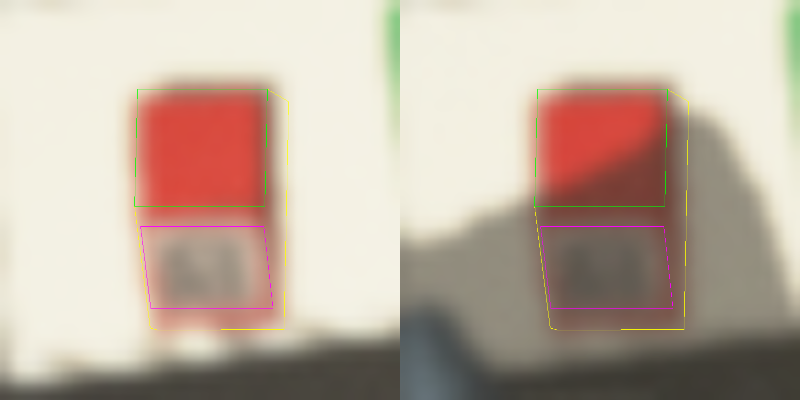

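```bash
python3 -m handwheel '[0.001,0,0,0, 0.001,0,0,0, 0.001,0,0,0, 0.001,0,0,0, 0.001,0,0,0, 0.001,0,0,0, 0.001,0,0,0, 0.001,0,0,0, 0.001,0,0,0, 0.001,0,0,0, 0.001,0,0,0, 0.001,0,0,0, 0.001,0,0,0, 0.001,0,0,0, 0.001,0,0,0, 0.001,0,0,0, 0.001,0,0,0, 0.001,0,0,0, 0.001,0,0,0, 0.001,0,0,0]'
python3 -m handwheel '[0,0,0,0, 0,0,0,0, 0,0,0,0, 0,0,0,0, 0,0,0,0, 0,0,0,0, 0,0,0,0, 0,0,0,0, 0,0,0,0, 0,0,0,0]'
python3 - <<'E'
from h import *
plan([(.28,.2505,.215,-91),(.3532,.061,.215,-83.2),(.3532,.061,.1848,-83.2)],sym=False)
snap('top','t15.png');snap('scene','s15.png')
overlay('t15.png','top',.4278,.2462,179,.004,'x.png',half=18,f=22)
E
```

```text
t: 67.0
position: [0.3142, 0.251, 0.1848]
orientation: [-0.701, 0.714, -0.0, -0.0]
wrist_force: [0.3, -1.0, -1.4]
grip_width: 0.0295
t: 68.0
position: [0.3142, 0.251, 0.1848]
orientation: [-0.701, 0.713, -0.0, 0.0]
wrist_force: [0.1, 0.2, -2.4]
grip_width: 0.0292
t 68.0 pos [0.3142 0.251  0.1848] head -91.04 q6 1.984 w 0.0292 F [ 0.1  0.2 -2.4]
[0.0012, 0.0342, -0.0302] -0.001 q6-> 1.98
[0.1893, -0.0424, -0.0302] -0.137 q6-> 1.85
[0.1893, -0.0424, 0.0] -0.137 q6-> 1.85
```

View pics/t15.png

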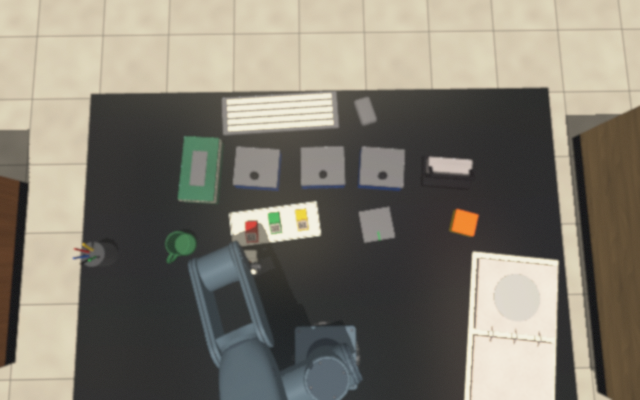

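```bash
python3 -m handwheel '[0,0.01,-0.03,0, 0.03,0.01,-0.03,-0.05, 0.07,0,-0.03,-0.137, 0.11,-0.02,-0.03,-0.137, 0.15,-0.03,-0.03,-0.137, 0.18,-0.0424,-0.03,-0.137, 0.189,-0.0424,-0.03,-0.137, 0.189,-0.0424,-0.02,-0.137, 0.189,-0.0424,-0.01,-0.137, 0.189,-0.0424,0,-0.137, 0.189,-0.0424,0,-0.137, 0.189,-0.0424,0,-0.137]'
python3 - <<'E'
from h import *
from chk import chk
plan([(.3537,.061,.1848,-83.2)],sym=False)
snap('top','t16.png');snap('scene','s16.png')
p=st()['position']
chk('t16.png','s16.png',(p[0]+.005,p[1]+.0006),6.8,p[2]-.1037,'c16.png')
im=cv2.imread('pics/t16.png')
for n,g in (('r',(.428,.246,180)),('g',(.456,.167,186.5)),('y',(.466,.074,187))): print(n,np.round(fitcass(im,'top',*g,.004,half=12,verbose=False),4))
E
```

```text
t: 69.3
position: [0.3526, 0.0621, 0.1843]
orientation: [0.748, -0.663, -0.001, 0.0]
wrist_force: [-0.3, 0.5, -2.1]
grip_width: 0.0294
t 69.3 pos [0.3526 0.0621 0.1843] head -83.1 q6 1.31 w 0.0294 F [-0.3  0.5 -2.1]
[0.0012, -0.0009, -0.0005] 0.002 q6-> 1.31
r [  0.4284   0.2464 179.9837   7.3262]
g [4.549000e-01 1.639000e-01 1.907003e+02 1.493750e+01]
y [4.688000e-01 7.310000e-02 1.831829e+02 2.401790e+01]
```

View pics/c16.png

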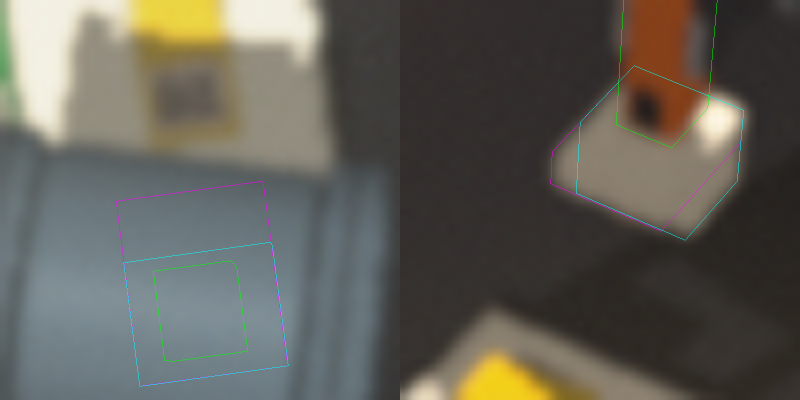

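View pics/t16.png

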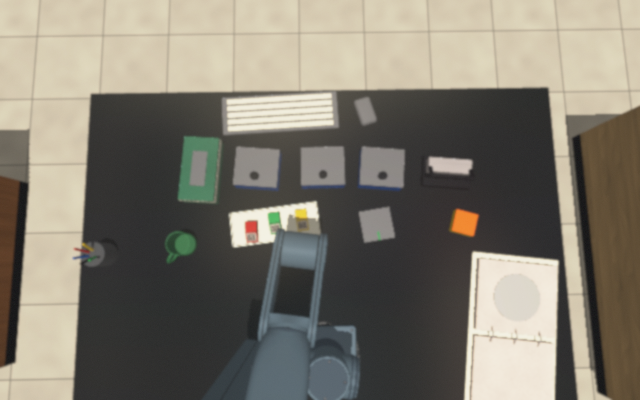

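```bash
python3 -m handwheel '[0.001,-0.001,0,0, 0.001,-0.001,0,0, 0.001,-0.001,0,0, 0.001,-0.001,0,0, 0.001,-0.001,0,0, 0.001,-0.001,0,0, 0.001,-0.001,0,0, 0.001,-0.001,0,0, 0.001,-0.001,0,0, 0.001,-0.001,0,0, 0.001,-0.001,0,0, 0.001,-0.001,0,0, 0.001,-0.001,0,0, 0.001,-0.001,0,0, 0.001,-0.001,0,0, 0.001,-0.001,0,0, 0.001,-0.001,0,0, 0.001,-0.001,0,0, 0.001,-0.001,0,0, 0.001,-0.001,0,0]'
python3 -m handwheel '[0,0,0,0, 0,0,0,0, 0,0,0,0, 0,0,0,0, 0,0,0,0, 0,0,0,0, 0,0,0,0, 0,0,0,0, 0,0,0,0, 0,0,0,0]'
python3 - <<'E'
from h import *
plan([(.3436,.1553,.1845,-83.4)],sym=False)
im=snap('scene','s17.png')
cv2.imwrite('pics/s17z.png',cv2.resize(im[150:290,280:440],(640,560),interpolation=cv2.INTER_CUBIC)[:,:,::-1])
E
```

```text
t: 71.4
position: [0.3543, 0.0604, 0.1848]
orientation: [0.748, -0.664, 0.0, -0.0]
wrist_force: [0.1, -0.5, -2.5]
grip_width: 0.0297
t: 72.4
position: [0.3543, 0.0604, 0.1848]
orientation: [0.748, -0.664, -0.0, -0.0]
wrist_force: [-0.1, 0.4, -2.5]
grip_width: 0.0291
t 72.4 pos [0.3543 0.0604 0.1848] head -83.19 q6 1.307 w 0.0291 F [-0.1  0.4 -2.5]
[-0.0955, -0.0007, 0.0003] 0.004 q6-> 1.31
```

View pics/s17z.png

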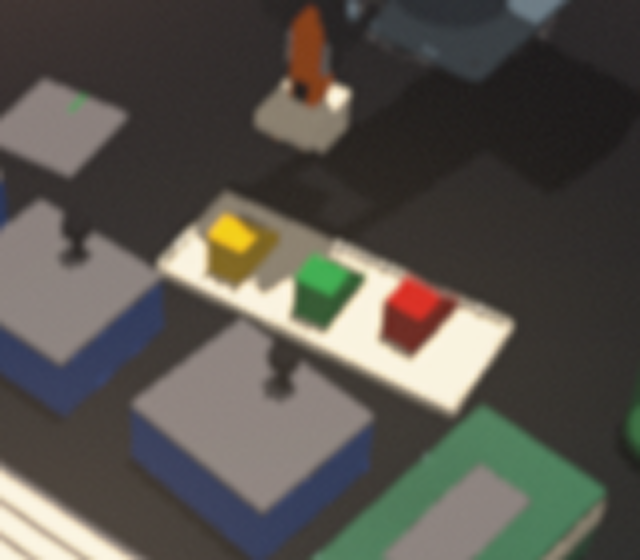

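Scene: the three cassettes unmoved, scanner facing yellow. Now green.

```bash
python3 -m handwheel '[0,0,-0.02,0, -0.03,0,-0.02,0, -0.065,0,-0.02,0, -0.0955,-0.0007,-0.015,0, -0.0955,-0.0007,0,0, -0.0955,-0.0007,0,0, -0.0955,-0.0007,0,0]'
python3 - <<'E'
from h import *
plan([(.3436,.1553,.1845,-83.4)],sym=False)
im=snap('scene','s18.png');snap('top','t18.png')
cv2.imwrite('pics/s18z.png',cv2.resize(im[150:290,280:440],(640,560),interpolation=cv2.INTER_CUBIC)[:,:,::-1])
E
```

```text
t: 73.15
position: [0.3434, 0.1552, 0.1848]
orientation: [0.748, -0.664, -0.0, 0.0]
wrist_force: [-1.1, -0.2, -1.3]
grip_width: 0.0294
t 73.15 pos [0.3434 0.1552 0.1848] head -83.18 q6 1.578 w 0.0294 F [-1.1 -0.2 -1.3]
[-0.0001, -0.0002, 0.0003] 0.004 q6-> 1.58
```

View pics/s18z.png

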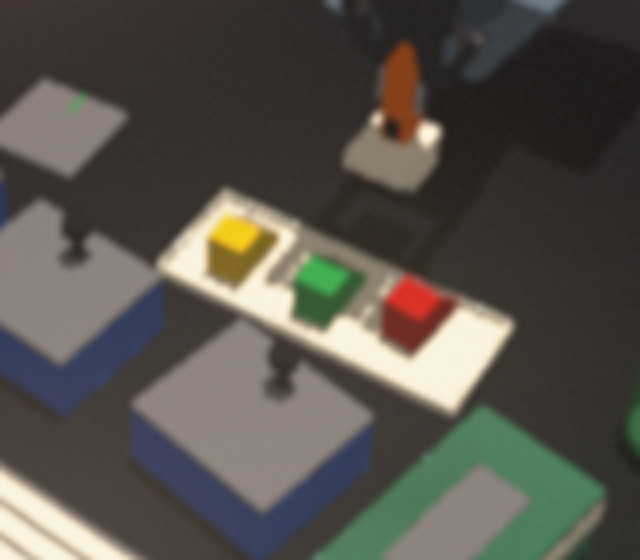

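```bash
python3 -m handwheel '[0,0,0,0, 0,0,0,0, 0,0,0,0, 0,0,0,0, 0,0,0,0, 0,0,0,0, 0,0,0,0, 0,0,0,0, 0,0,0,0, 0,0,0,0, 0,0,0,0, 0,0,0,0, 0,0,0,0, 0,0,0,0, 0,0,0,0, 0,0,0,0, 0,0,0,0, 0,0,0,0, 0,0,0,0, 0,0,0,0]'
python3 -m handwheel '[0,0,0,0, 0,0,0,0, 0,0,0,0, 0,0,0,0, 0,0,0,0, 0,0,0,0, 0,0,0,0, 0,0,0,0, 0,0,0,0, 0,0,0,0]'
python3 - <<'E'
from h import *
snap('scene','s19.png')
plan([(.449,-.19,.235,-116.4)],sym=False)
E
```

```text
t: 75.25
position: [0.3436, 0.1553, 0.1848]
orientation: [0.748, -0.664, -0.0, 0.0]
wrist_force: [0.6, -0.1, -2.4]
grip_width: 0.0292
t: 76.25
position: [0.3436, 0.1553, 0.1848]
orientation: [0.748, -0.664, -0.0, 0.0]
wrist_force: [0.2, -0.1, -2.1]
grip_width: 0.0292
t 76.3 pos [0.3437 0.1553 0.1848] head -83.19 q6 1.578 w 0.0295 F [-0.4 -0.1 -2.6]
[0.3554, -0.0636, -0.0502] 0.58 q6-> 2.16
```

```bash
python3 -m handwheel '[0,0,-0.03,0, 0,0.01,-0.05,0.1, 0.3554,-0.0636,-0.05,0.58, 0.3554,-0.0636,-0.05,0.58, 0.3554,-0.0636,-0.05,0.58, 0.3554,-0.0636,-0.05,0.58, 0.3554,-0.0636,-0.05,0.58, 0.3554,-0.0636,-0.05,0.58, 0.3554,-0.0636,-0.05,0.58, 0.3554,-0.0636,-0.05,0.58, 0.3554,-0.0636,-0.05,0.58, 0.3554,-0.0636,-0.05,0.58, 0.3554,-0.0636,-0.05,0.58]'
python3 - <<'E'
from h import *
plan([(.4500,-.19,.1114,-116.4)],sym=False)
E
```

```text
t: 77.6
position: [0.4484, -0.1884, 0.2347]
orientation: [-0.527, 0.85, 0.001, -0.0]
wrist_force: [-0.5, -0.9, -2.9]
grip_width: 0.0298
t 77.6 pos [ 0.4484 -0.1884  0.2347] head -116.35 q6 1.403 w 0.0298 F [-0.5 -0.9 -2.9]
[0.0008, -0.0023, 0.1233] 0.001 q6-> 1.4
```

```bash
python3 -m handwheel '[0,-0.001,0.04,0, 0,-0.001,0.07,0, 0,-0.001,0.09,0, 0,-0.001,0.105,0, 0,-0.001,0.114,0, 0,-0.001,0.119,0, 0,-0.001,0.121,0, 0,-0.001,0.122,0, 0,-0.001,0.122,0]'
```

```text
t: 78.5
position: [0.4502, -0.1906, 0.1134]
orientation: [-0.527, 0.85, -0.001, 0.0]
wrist_force: [0.1, 0.1, -3.0]
grip_width: 0.0295
```

```bash
python3 -m handwheel '[0,0,0.001,0, 0,0,0.001,0]'
```

```text
t: 78.7
position: [0.4499, -0.1906, 0.1121]
orientation: [-0.527, 0.85, -0.0, 0.0]
wrist_force: [0.2, 0.5, -1.9]
grip_width: 0.0293
```

```bash
python3 -m handwheel '[0,0,0.001,0, 0,0,0.001,0]'
```

```text
t: 78.9
position: [0.4501, -0.1907, 0.1115]
orientation: [-0.527, 0.85, -0.0, 0.0]
wrist_force: [-0.1, 0.8, 3.3]
grip_width: 0.0295
```

```bash
python3 -m handwheel '[0,0,0.0005,0, 0,0,0.0005,0]'
```

```text
t: 79.1
position: [0.4502, -0.1907, 0.1114]
orientation: [-0.527, 0.85, -0.001, 0.0]
wrist_force: [-1.1, 2.6, 8.1]
grip_width: 0.0293
```

Standing on the pad. Open, lift clear, back away and look.

```bash
python3 -m handwheel '[0,0,0,0, 0,0,0,0, 0,0,0,0, 0,0,0,0, 0,0,-0.03,0, 0,0,-0.07,0, 0,0,-0.12,0, 0,0,-0.16,0, 0,0,-0.16,0]' 0.3
python3 -m handwheel '[0.1,0.25,0,0, 0.1,0.25,0,0, 0.1,0.25,0,0, 0.1,0.25,0,0, 0.1,0.25,0,0, 0.1,0.25,0,0, 0.1,0.25,0,0, 0.1,0.25,0,0, 0.1,0.25,0,0]'
python3 - <<'E'
from h import *
im=snap('scene','s20.png');t=snap('top','t20.png')
cv2.imwrite('pics/t20z.png',cv2.resize(t[125:260,220:420],None,fx=4,fy=4,interpolation=cv2.INTER_CUBIC)[:,:,::-1])
im=cv2.imread('pics/t20.png')
for n,g in (('r',(.428,.246,180)),('g',(.456,.167,186.5)),('y',(.466,.074,187))): print(n,np.round(fitcass(im,'top',*g,.004,half=15,verbose=False),4))
a=cv2.imread('pics/t0.png').astype(int);print(np.abs(a-cv2.imread('pics/t20.png')).max(2)[135:200,170:480].max())
E
```

```text
t: 80.0
position: [0.4524, -0.1922, 0.2764]
orientation: [-0.527, 0.85, -0.005, 0.002]
wrist_force: [-0.0, -0.5, -0.5]
grip_width: 0.0598
t: 80.9
position: [0.1822, -0.169, 0.2703]
orientation: [-0.527, 0.85, 0.0, 0.0]
wrist_force: [-0.8, 0.4, -0.6]
grip_width: 0.0595
r [  0.4278   0.2461 178.4137  12.9051]
g [4.5660e-01 1.6570e-01 1.8633e+02 5.4093e+00]
y [4.657000e-01 7.210000e-02 1.868459e+02 5.517900e+00]
9
```

View pics/t20z.png

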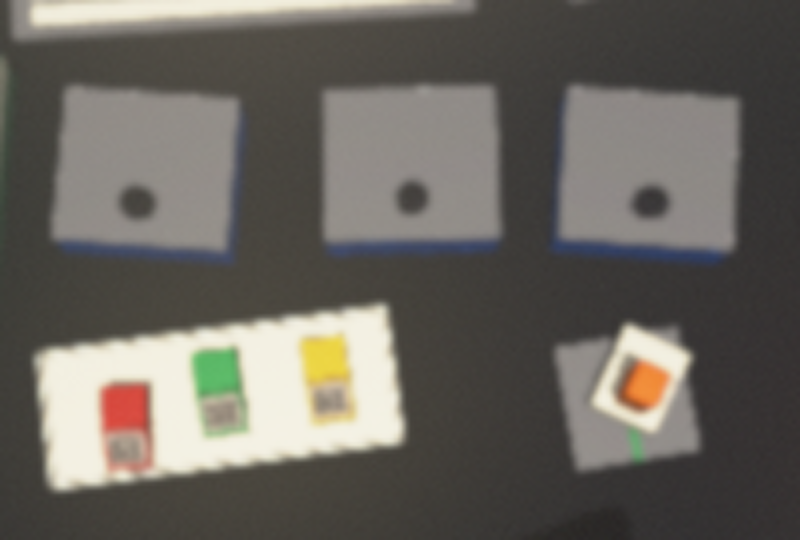

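View pics/s20.png

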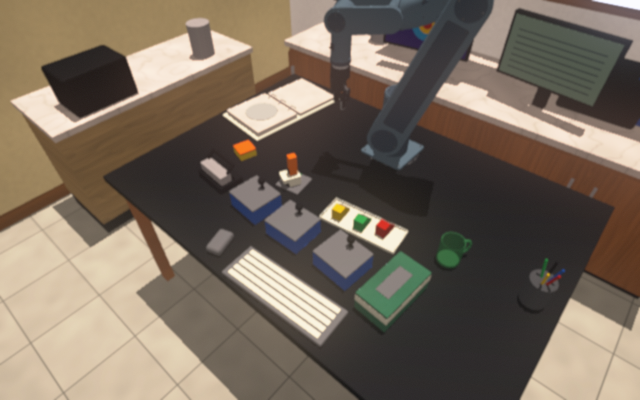

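```bash
cat > tilt.py <<'E'
from h import *
def tpts(x,y,yaw,pitch,z0):
    out=[]
    for q in cpts(0,0,0,0):
        q=q+[.036,0,0]; c,s=np.cos(pitch),np.sin(pitch)   # front raised
        q=np.c_[q[:,0]*c-q[:,2]*s,q[:,1],q[:,0]*s+q[:,2]*c]-[.036,0,0]
        C,S_=np.cos(yaw),np.sin(yaw); out.append(q@np.array([[C,-S_,0],[S_,C,0],[0,0,1]]).T+[x,y,z0])
    return out
def run(im,g,half=13):
    c='top';uv=proj(c,[g[0],g[1],.034])[0]; a,b=np.round(uv).astype(int)-half; obs=im[b:b+2*half,a:a+2*half].astype(float);n=2*half;S=6
    def layer(p):
        q=cv2.convexHull(((proj(c,p)-[a,b]+.5)*S).astype(np.float32)).reshape(-1,2); m=np.zeros((n*S,n*S),np.float32); cv2.fillPoly(m,[np.round(q*16).astype(np.int32)],1.,shift=4)
        return cv2.resize(cv2.GaussianBlur(m,(0,0),S*.9),(n,n),interpolation=cv2.INTER_AREA)
    def cost(p,pit):
        L=[layer(q) for q in tpts(p[0],p[1],p[2],pit,.004)]; A=np.c_[[l.ravel() for l in L]+[np.ones(n*n)]].T
        o=obs.reshape(-1,3);k=np.linalg.lstsq(A,o,rcond=None)[0]; w=cv2.dilate(L[0],np.ones((3,3))).ravel()>.2
        return np.minimum(np.abs(A@k-o),60)[w].mean()
    for pit in(-8,-4,0,4,8,12):
        p0=np.array([g[0],g[1],np.radians(g[2])]); r=minimize(cost,p0,args=(np.radians(pit),),method='Nelder-Mead',options=dict(initial_simplex=np.array([p0,p0+[.006,0,0],p0+[0,.006,0],p0+[0,0,.15]]),xatol=1e-4,fatol=1e-3))
        print(pit,np.round(r.x[:2],4),round(np.degrees(r.x[2]),1),round(r.fun,2))
im=cv2.imread('pics/t20.png')
for g in((.428,.246,179),(.4565,.166,186.5)): print('--');run(im,g)
E
python3 tilt.py
python3 - <<'E'
import cv2
im=cv2.imread('pics/s20.png'); cv2.imwrite('pics/s20z.png',cv2.resize(im[190:255,310:420],None,fx=7,fy=7,interpolation=cv2.INTER_CUBIC))
E
```

```text
--
-8 [0.4331 0.2468] 178.7 10.29
-4 [0.4306 0.2466] 180.5 10.79
0 [0.4276 0.2461] 180.6 9.45
4 [0.4255 0.246 ] 180.7 9.13
8 [0.4221 0.2457] 180.3 9.71
12 [0.4187 0.2455] 180.5 10.09
--
-8 [0.4611 0.1668] 185.8 7.41
-4 [0.4589 0.1663] 186.6 6.35
0 [0.4563 0.1657] 185.7 6.22
4 [0.4532 0.165 ] 186.6 7.4
8 [0.4496 0.164 ] 188.1 8.62
12 [0.4464 0.1635] 187.4 9.22
```

View pics/s20z.png

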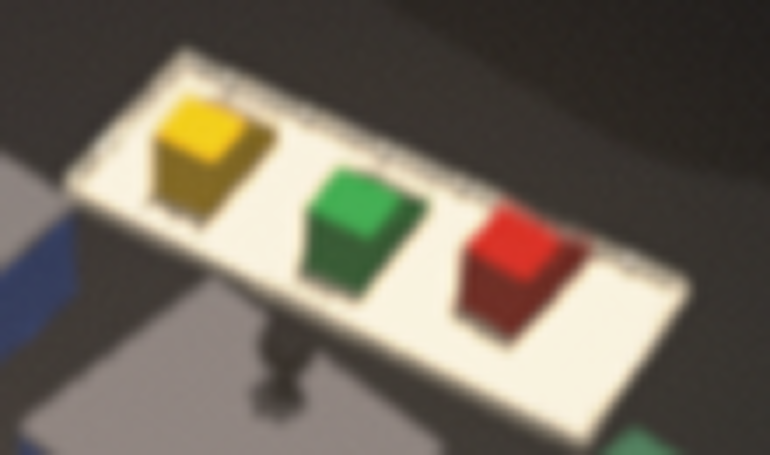

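```bash
python3 - <<'E'
from h import *
print(workorder.job_done()); s=st(); print(s['t'],s['wrist_force'])
E
```

```text
the job is handed in; nothing more can be done
None
the job is handed in; nothing more can be done
```

The job was done as asked and handed in at about 81 s, within the 210 s limit. I opened and shut each box in turn and stood the three cassettes on the tray: red from the left box, green from the middle, yellow from the right. I then held the scanner on red, yellow and green in that order for about 3 s each, and stood it back on its pad.

**Last checks:** The final pictures show all three cassettes on the tray, all three lids shut and the scanner standing on the pad. The gripper was clear of everything. The part of the top picture with the boxes, tissue box and hole punch is unchanged from the start, and the mug and note block look unmoved in the pictures. The highest wrist force I saw was about 33 N, while pressing the lids shut.

**What disagreed or is uncertain:**
- **Red was knocked:** it moved about 2 cm on the tray while I was working on another box. I measured it again before reading it, and it now stands close to the tray's near rim. A tilt check put it between 0 and 4°, so it looks upright, but the check is not sharp.
- **Camera offset:** the two cameras differed by 2–3 mm. I corrected the cassette positions using the poses at which the arm had released green and yellow.
- **Scanner aim:** the top picture hinted that the scanner was a few millimetres sideways on red, though the scene camera fitted the expected position. I shifted it 1 mm. Nothing in the interface confirms that a barcode was actually read.

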